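# Unclamp the milled block and file it in the rack

## Task

Slide the vise jaw well open by its black knob, slip the finished brass block out from under the jaw lips and set it upright on the flat maple bench block to change your grip. Then pick it up again by its two long stepped sides and lower it gently, without dropping it, into the rack slot that has the cork pad, upright with its drilled top face up. Leave it there, and do not disturb the two silvery blocks in the rack or the loose things about the bench.

Things in the scene. Friction and masses are not known exactly. Their poses are not given: they have to be found in the camera images.
- brass_part: Finished part: brass block like an upside-down T, 52 x 40 x 38 mm (x, y, z), loose, 0.2 kg. Foot flange 52 (x) x 40 x 8 mm high; on it a web 26 mm thick (x), 40 mm long (y), top 38 mm above the underside, two drilled holes in it. Grips: the flat ends (40 mm apart along y) or the web sides (26 mm apart along x). Origin: underside centre, z up. Starts clamped, axes along the vise's.
- vise: Blue bench vise, fixed; foot plate 150 (x) x 70 x 8 mm; bed a steel rail 28 mm wide (y), top 22 mm above the bench. Origin: underside centre; the jaw opens along +x. Jaws 28 mm wide (y), so the part stands out 6 mm at each end; jaw tops at 52 mm. Both jaws are undercut: from 31.5 mm up, each steel lip reaches 6 mm over the part's flange, so it cannot rise straight up, even with the jaw open.
- vise_seat (a point): Where the clamped part's origin stands on the rail: x = -30.5 mm in the vise's frame, 22 mm above the bench; axes as the vise's. Lips: the fixed one ends 20 mm to -x of here, the moving one 20 mm + joint value to +x. With the jaw fully open the part (flange 26 mm either way) lifts free when slid on the rail 6 to 18 mm along +x from here; 12 mm is best.
- vise_jaw (a joint): Slide of the moving jaw, in m: 0 clamped on the part, 0.024 fully open. Moves along the vise's +x with about 5 N of friction and stays where it is left.
- jaw_knob (a point): On the axis of the upright black knob of the moving jaw, a post 16 mm in diameter whose foot is the jaw's top 52 mm above the bench and whose top is 87 mm above the bench; this point is 72 mm above the bench. Moves with the jaw; it is 62.5 mm to +x of the clamped part's origin when the jaw is shut.
- bench_block: Flat maple bench block, 82 (x) x 98 (y) x 13 mm, fixed. Origin: centre of its underside.
- rack: Wooden rack, fixed, base 62 (x) x 160 (y) x 6 mm. Four dividers 4 mm thick, 50 mm long (x), tops 47 mm above the bench, form three slots along y, 50 mm apart, each 46 mm wide (y), open at both x ends. A block stands with its 40 mm length across the slot (rack's y), flange along x; a quarter turn does not fit, nor do fingers between block ends and dividers. Origin: underside centre.
- cork_pad: Cork pad fixed on the floor of the one empty slot of the rack (which of the three varies), 54 (x) x 44 (y) x 2 mm. Origin: centre of its underside, 6 mm above the bench; its top is 8 mm above the bench; axes as the rack's. The part belongs here, centred, its x axis along the pad's x axis either way round.
- steel_part_a: Silvery block of the same shape as the brass part, loose, standing in one of the other slots of the rack. Origin: centre of its underside.
- steel_part_b: Second silvery block of the same shape, loose, in the remaining slot. Origin: centre of its underside.
- glue_bottle: Bystander: black squeeze bottle with blue cap, 23 x 30 x 88 mm, loose, near the front edge. Origin: centre of its underside.
- amber_jar: Bystander: amber jar, 40 mm in diameter, 70 mm high, loose, near the front edge. Origin: centre of its underside.
- red_pliers: Bystander: pliers with red grips lying flat, 155 x 51 x 12 mm, loose, at the right. Origin: centre of its underside.
- purple_stone: Bystander: purple stone, 26 x 36 x 17 mm, loose, behind the work. Origin: centre of its underside.
- brown_stone: Bystander: brown stone, 38 x 56 x 30 mm, loose, near the front edge. Origin: centre of its underside.

How it is judged:
On the way, in this order (a step that is already met when the one before it is completed fails the run):
1. the vise jaw has been slid open by at least 18 mm while the brass block still stands in the vise (value of joint vise_jaw above 0.018 m and distance between brass_part and vise_seat below 0.03 m), for 0.2 s.
2. the brass block stands upright on the maple bench block, its origin over the wood, let go and at rest (x of brass_part in the frame of bench_block between -0.038 and 0.038 m and y of brass_part in the frame of bench_block between -0.046 and 0.046 m and z of brass_part in the frame of bench_block between 0.009 and 0.018 m and angle between brass_part's own z axis and vertical below 0.1 rad and linear speed of brass_part below 0.03 m/s and contact force between brass_part and the fingers below 0.1 N), for 0.2 s.
At the end, for the whole second after the job is handed in: The brass block stands upright (within 0.1 rad) on the cork pad in its rack slot, its origin within 12 mm of the pad's centre along the slot and 6 mm across it, its x axis along the slot within 0.2 rad, let go and at rest (x of brass_part in the frame of cork_pad between -0.012 and 0.012 m and y of brass_part in the frame of cork_pad between -0.006 and 0.006 m and z of brass_part in the frame of cork_pad between -0.002 and 0.006 m and angle between the x axis of brass_part and the x axis of cork_pad, either way round below 0.2 rad and angle between brass_part's own z axis and vertical below 0.1 rad and linear speed of brass_part below 0.03 m/s and contact force between brass_part and the fingers below 0.1 N and angular speed of brass_part below 0.2 rad/s); the robot touches nothing.
It fails at once if the brass block is let go over its slot more than 12 mm above the cork (x of brass_part in the frame of cork_pad between -0.035 and 0.035 m and y of brass_part in the frame of cork_pad between -0.035 and 0.035 m and z of brass_part in the frame of cork_pad above 0.014 m and contact force between brass_part and the fingers below 0.02 N).
It fails at once if a silvery block in the rack is moved by more than 15 mm (distance of any of steel_part_a, steel_part_b from where it was at the start of the episode above 0.015 m).
It fails at once if a bystander is moved by more than 30 mm (distance of any of glue_bottle, amber_jar, red_pliers, purple_stone, brown_stone from where it was at the start of the episode above 0.03 m).
It also fails if it takes over 72 s, if anything falls off the work surface, if the arm or the gripper's body presses on something with over 40 N, if the wrist force passes 120 N, or if a joint passes its speed limit or range.

## Robot

A 6-joint arm with a two-finger parallel gripper is mounted at the origin on a cart in front of the work surface, level with it; the furniture and walls round the work are solid. World frame = base frame: x ahead of the robot, y to its left, z up, the work surface at z = 0. Lengths are in m, angles in rad, forces in N, time in s.
With the tool pointing down it reaches from about 0.325 to 0.875 m from the base axis. Payload 4.4 kg.
Tool frame: the origin (TCP) lies at the very end of the fingers, on their centre line; the grasp point (between the pads) lies 19 mm behind it; z points along the fingers, x is the direction in which the jaws open and shut, and the axes are right-handed (so a half turn about z gives the same grasp; the last joint's range is limited). The gripper opens to 85 mm and grips with 20 to 120 N. Pads are 22 mm wide; open, the fingers measure 114 mm over their backs; the gripper's body (76 mm by 85 mm) begins 54 mm behind the grasp point. The pads swing forward as they close: fully open they stand 13 mm farther back than shut.
Start: joints at [-1.329, 0.207, 1.542, -0, 1.393, -0.15], TCP at [0.22, -0.531, 0.231] pointing down, gripper open.
Joint ranges: [-2.73, 2.73], [-0.86, 2.22], [0.23, 2.46], [-1.11, 4.25], [0.08, 2.63], [-2.82, 2.82]. Speed limits (rad/s): [2.79, 2.79, 3.14, 3.14, 3.14, 3.14].

## Interface

Orientations are given as a unit quaternion [w, x, y, z].
In Python, from plant import * gives the robot as it stands.
- The arm moves only by the shell command python3 -m handwheel 'ROWS'. ROWS is a JSON object of lists of equal length, an entry for each row: "xyz": the shift along the world's x, y, z in mm, a list of three; "dr": the turn, a rotation vector about the world's x, y, z in rad, a list of three; "jaw": the finger opening in mm, from 0 to 85.4. A call has 1 to 12 rows; each row shifts and turns the commanded pose from where the row before left it; what a row does not reach is not made up. A row lasts 1/10 s, in which the tool goes at most 50 mm and 8.59 degrees, less where a joint would pass 70% of its speed; a pose out of reach is approached as far as the arm can. A call is refused whole if a number of a shift passes 50 or a number of a turn 0.15, either way. A call with a gripper value outside its range is refused whole. The fingers move at their own pace and stop on an object; the grip force is fixed at half the most. Time passes only in rows, so rows that do not move let the fingers close. It gives the time, the measured TCP pose, the force and the opening at its end, in the units of the state.
- get_obs(): the state, without advancing time (a new reading comes with each control period).
- get_image(name): name is "scene" or "side" or "wrist"; returns a dict with "frame" (384x512x3 uint8, blue, green, red), "z_map" (384x512 float32, m along the optical axis (not along the pixel's ray), 0 where there is no reading), "K" (3x3 intrinsics, pixels), "rvec" (rotation vector, rad) and "tvec" (3), from world to camera coordinates, as OpenCV has them. Camera axes: x right, y down, z forward; pixel columns grow to the right and rows downward; lengths in m; the calibration is good to about 2 mm. A picture is of the moment at which its call begins.
- job_done(): hands the job in, once; it reports no verdict.
The state is a dict: "t": time; "joints": joint angles; "joint_vel": joint speeds; "effort": joint torques, N m; "tool_pos": TCP position; "eef_rot": TCP orientation; "force": force on the tool from outside, world axes, zero at the start; "ft_torque": the same for the moment, N m; "finger_gap": opening from 0.0 (shut) to 1.0 (fully open).
Only numpy, scipy, OpenCV 4.12 (cv2) and the standard library are available. Lean on these libraries where they do the work, as an engineer would, in place of code of your own. Each camera call takes 0.05 s, during which the arm holds its last target.

## Working session

There is one attempt and no reset: what is moved stays moved. The work goes in short steps, Python scripts to look and compute and a shell command to move; the robot and the scene stay as the last step left them, time stands still between calls to the robot, and variables do not carry over. Pictures are saved under pics/ and viewed, and the job is handed in when it is done.

```bash
mkdir -p pics; ls
python3 - <<'E'
from plant import *
import cv2,numpy as np
o=get_obs();print(o)
for n in("scene","side","wrist"):
    d=get_image(n);cv2.imwrite(f"pics/{n}0.png",d["frame"]);np.savez(f"pics/{n}0.npz",**{k:np.array(v) for k,v in d.items()})
    print(n,d["K"],d["rvec"],d["tvec"])
E
```

```text
pics
{'t': 0.0, 'joints': array([-1.32851254e+00,  2.07449364e-01,  1.54295239e+00, -6.92012479e-06,
        1.39348263e+00, -1.50493379e-01]), 'joint_vel': array([ 6.55192938e-05,  1.08975339e-03,  7.01223309e-04, -7.16897453e-05,
       -7.18208576e-04,  7.08784447e-04]), 'effort': array([-7.52185715e-04, -3.83041513e+01, -2.91593689e+01, -3.21135731e-04,
        1.06049489e-02,  1.25439055e-05]), 'tool_pos': array([ 0.21989335, -0.5304802 ,  0.23010982]), 'eef_rot': array([-7.69708168e-04,  8.31491097e-01, -5.55536895e-01, -8.48865780e-04]), 'force': array([0.99625832, 0.62238495, 0.73001162]), 'ft_torque': array([ 0.01311327, -0.05145018,  0.04033592]), 'finger_gap': 0.9988226658806965}
scene [[400.39095329   0.         255.4373645 ]
 [  0.         400.39095329 193.6793394 ]
 [  0.           0.           1.        ]] [ 0.85053652 -2.35213191  1.24960466] [0.34006776 0.27323372 0.77658387]
side [[499.05495328   0.         257.18463972]
 [  0.         499.05495328 189.18557806]
 [  0.           0.           1.        ]] [ 2.25078107 -0.08604637  0.05778075] [-0.49113426  0.03502383  1.60463637]
wrist [[321.75311573   0.         256.9390253 ]
 [  0.         321.75311573 189.41073755]
 [  0.           0.           1.        ]] [-2.39908453  1.60374031  0.24414988] [-0.57379435 -0.03665281  0.38097086]
```

View pics/scene0.png

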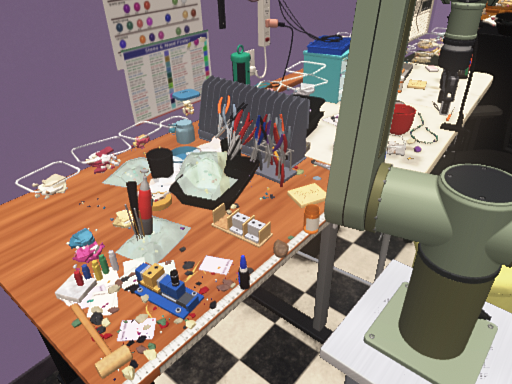

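View pics/side0.png

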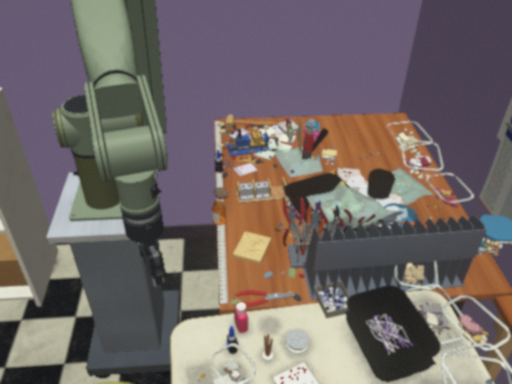

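View pics/wrist0.png

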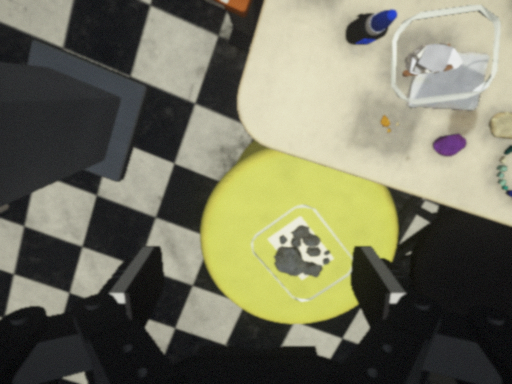

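The scene view shows the vise with brass part near (165,288), the rack near (243,228), the glue bottle at (243,270), a jar at (311,218), and a brown stone at (281,247). The pale rectangle at (307,193) may be the maple block. I'll zoom in.

```bash
cat > h.py <<'E'
import numpy as np,cv2
from scipy.spatial.transform import Rotation as R
def load(f): return dict(np.load(f))
def w2c(d): return R.from_rotvec(d["rvec"].ravel()).as_matrix(),d["tvec"].ravel()
def cloud(d):
    r,t=w2c(d);K=d["K"];z=d["z_map"];v,u=np.mgrid[:z.shape[0],:z.shape[1]]
    p=np.stack([(u-K[0,2])/K[0,0]*z,(v-K[1,2])/K[1,1]*z,z],-1)
    P=(p-t)@r; P[z<=0]=np.nan; return P
def onplane(d,u,v,h):
    r,t=w2c(d);K=d["K"];ray=r.T@np.array([(u-K[0,2])/K[0,0],(v-K[1,2])/K[1,1],1]);c=-r.T@t
    return c+ray*(h-c[2])/ray[2]
def proj(d,P):
    p,_=cv2.projectPoints(np.atleast_2d(np.array(P,float)),d["rvec"],d["tvec"],d["K"],None);return p[:,0]
def crop(d,x0,y0,x1,y1,s,f): cv2.imwrite(f,cv2.resize(d["frame"][y0:y1,x0:x1],None,fx=s,fy=s,interpolation=cv2.INTER_CUBIC))
E
python3 - <<'E'
from h import *
s=load("pics/scene0.npz");crop(s,110,170,340,350,3.4,"pics/sc.png")
d=load("pics/side0.npz");crop(d,205,110,355,310,3,"pics/sd.png")
P=cloud(s)
for u,v in[(307,193),(320,190),(300,150),(243,228),(150,270),(311,218),(281,247),(230,195)]:print(u,v,P[v,u].round(4))
P=cloud(d)
for u,v in[(253,245),(240,170),(260,190),(265,298),(300,150),(219,160)]:print(u,v,P[v,u].round(4))
E
```

```text
307 193 [ 0.458  -0.2474  0.012 ]
320 190 [ 0.4352 -0.2814  0.0145]
300 150 [ 0.6005 -0.4125  0.0406]
243 228 [0.4756 0.0134 0.0339]
150 270 [0.5105 0.27   0.0613]
311 218 [ 0.3536 -0.1087  0.0513]
281 247 [0.3629 0.0031 0.0258]
230 195 [ 0.6346 -0.1045  0.006 ]
253 245 [ 0.4604 -0.2453  0.011 ]
240 170 [0.4434 0.1274 0.0036]
260 190 [ 0.4997 -0.0217  0.0321]
265 298 [ 0.478  -0.4293 -0.0006]
300 150 [0.661  0.1899 0.0351]
219 160 [0.3723 0.1255 0.051 ]
```

View pics/sc.png

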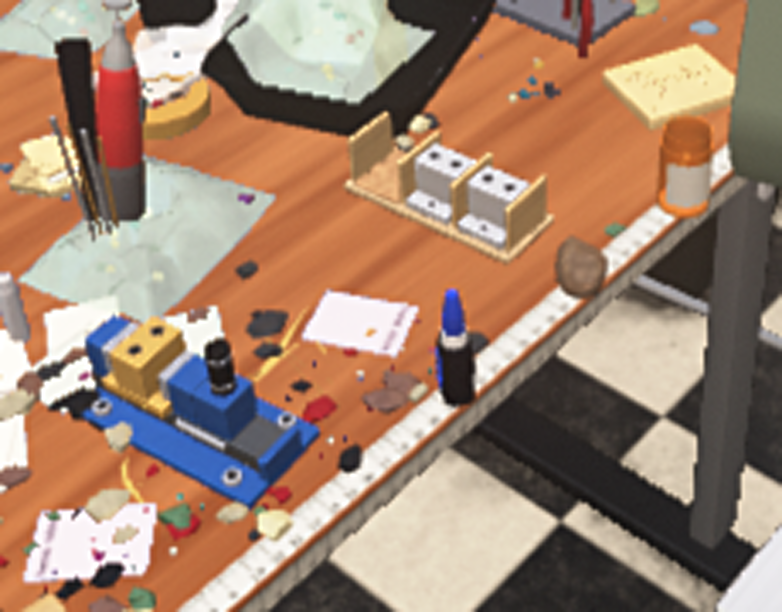

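View pics/sd.png

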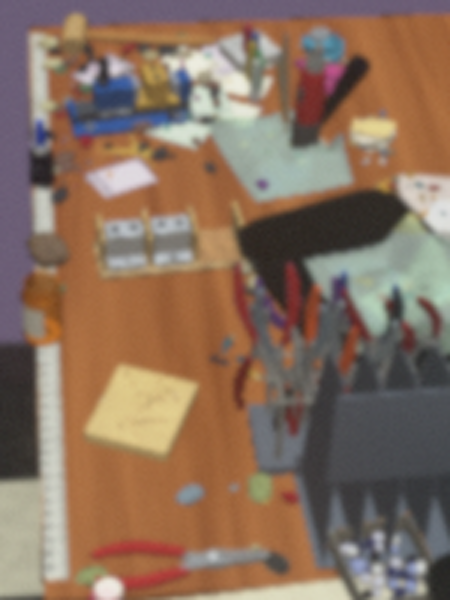

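The scene crop shows the empty cork slot at the far left end of the rack (crop ~375,165), with steel blocks in the other two. Vise knob is at crop (220,365) and the brass block at (148,350). Next, coarse metric positions.

Run:
```python
from h import *
s=load("pics/scene0.npz");P=cloud(s)
f=lambda cx,cy:(110+cx/3.4,170+cy/3.4)
for n,cx,cy,h in[("knobtop",218,345,.087),("web hole1",128,350,.060),("hole2",157,331,.060),("foot bolt L",100,405,.008),("bolt F",285,420,.008),("bolt N",232,476,.008),
 ("rack base Lcorner",347,183,.006),("rack base near",507,258,.006),("rack base right",550,220,.006),("div1 top",350,150,.047),("div1 top b",388,115,.047),("div4 a",508,210,.047),("div4 b",547,180,.047),
 ("bb1",655,122,.013),("bb2",605,75,.013),("bb3",695,47,.013)]:
    u,v=f(cx,cy);print(n,(onplane(s,u,v,h)*1000).round(0),(P[int(round(v)),int(round(u))]*1000).round(0))
```

```text
knobtop [444. 255.  87.] [446. 253.  86.]
web hole1 [508. 278.  60.] [507. 278.  61.]
hole2 [508. 256.  60.] [507. 257.  62.]
foot bolt L [532. 293.   8.] [528. 296.  14.]
bolt F [429. 226.   8.] [424. 229.  13.]
bolt N [421. 277.   8.] [420. 278.  10.]
rack base Lcorner [576.  27.   6.] [577.  27.   5.]
rack base near [421.  16.   6.] [421.  17.   6.]
rack base right [424. -38.   6.] [425. -41.   2.]
div1 top [564.  31.  47.] [574.  22.  37.]
div1 top b [573. -20.  47.] [577. -23.  43.]
div4 a [423.  11.  47.] [426.  10.  44.]
div4 b [423. -34.  47.] [462. -82.  -1.]
bb1 [ 430. -185.   13.] [ 436. -195.    4.]
bb2 [ 504. -215.   13.] [ 506. -218.   11.]
bb3 [ 468. -302.   13.] [ 468. -300.   13.]
```

Run:
```python
from h import *
w=load("pics/wrist0.npz");r,t=w2c(w);c=-r.T@t
T=R.from_quat([8.31491097e-01,-5.55536895e-01,-8.48865780e-04,-7.69708168e-04]).as_matrix()
tp=np.array([0.21989,-0.53048,.23011])
print("cam in tool",T.T@(c-tp)); print("cam axes in tool\n",T.T@r.T)
print(T)
s=load("pics/scene0.npz");P=cloud(s)
m=(P[...,0]>.36)&(P[...,0]<.7)&(P[...,1]>-.4)&(P[...,1]<.35)&(P[...,2]>.1)
import numpy as np
q=P[m];print(len(q))
for i in range(0,len(q),max(1,len(q)//40)):print((q[i]*1000).round())
```

```text
cam in tool [ 0.0004079  -0.07611391 -0.14311977]
cam axes in tool
 [[ 9.99999303e-01 -6.93089487e-04 -9.55805623e-04]
 [ 9.43202224e-04  9.55914067e-01  2.93645035e-01]
 [ 7.10145754e-04 -2.93645732e-01  9.55914055e-01]]
[[ 3.82756075e-01 -9.23849272e-01 -5.56446106e-04]
 [-9.23846659e-01 -3.82756331e-01  2.22316350e-03]
 [-2.26685125e-03 -3.36858459e-04 -9.99997374e-01]]
1980
[ 685. -399.  210.]
[ 659. -380.  198.]
[ 684. -393.  178.]
[ 599. -384.  195.]
[ 686. -384.  163.]
[ 683. -386.  157.]
[ 598. -394.  172.]
[ 622. -307.  188.]
[ 625. -379.  160.]
[ 678. -289.  170.]
[ 671. -305.  163.]
[ 621. -278.  182.]
[ 606. -307.  173.]
[ 629. -396.  132.]
[ 598. -396.  137.]
[ 637. -255.  170.]
[ 632. -272.  162.]
[ 621. -273.  161.]
[ 592. -256.  172.]
[ 586. -262.  169.]
[ 611. -305.  143.]
[ 603. -308.  141.]
[ 626. -360.  111.]
[ 556. -281.  158.]
[ 596. -357.  114.]
[ 597. -376.  103.]
[ 675. -275.  112.]
[ 622. -293.  117.]
[ 556. -287.  136.]
[ 540. -245.  150.]
[ 618. -279.  103.]
[ 579. -269.  109.]
[678. 135. 188.]
[669. 140. 166.]
[669. 144. 148.]
[679. 157. 136.]
[679. 162. 127.]
[661. 153. 121.]
[663. 142. 105.]
[665. 162. 103.]
[653. 204. 108.]
```

```bash
python3 -m handwheel '{"xyz":[[12,40,25],[12,40,25],[12,40,25],[14,45,0],[14,45,0],[14,45,0],[14,45,0],[14,45,0],[14,45,0],[14,45,0],[14,45,0],[14,45,0]],"dr":[[0,0,-0.01],[0,0,-0.02],[0,0,-0.02],[0,0,-0.02],[0,0,-0.02],[0,0,-0.02],[0,0,-0.02],[0,0,-0.02],[0,0,-0.02],[0,0,-0.02],[0,0,-0.01],[0,0,0]],"jaw":[85,85,85,85,85,85,85,85,85,85,85,85]}'
```

```text
t: 1.35
tool_pos: [0.382, -0.0043, 0.3063]
eef_rot: [-0.0, 0.772, -0.636, 0.0]
force: [1.3, -0.1, 0.2]
finger_gap: 0.995
```

```bash
python3 -m handwheel '{"xyz":[[14,35,0],[14,35,0],[14,35,0],[14,35,0],[10,30,0],[0,0,0],[0,0,0]],"dr":[[0,0,0],[0,0,0],[0,0,0],[0,0,0],[0,0,0],[0,0,0],[0,0,0]],"jaw":[85,85,85,85,85,85,85]}'
python3 - <<'E'
from plant import *
from h import *
d=get_image("wrist");o=get_obs();print(o["tool_pos"],o["eef_rot"])
cv2.imwrite("pics/w1.png",cv2.resize(d["frame"],(800,600),interpolation=cv2.INTER_CUBIC));np.savez("pics/w1.npz",**{k:np.array(v) for k,v in d.items()})
E
```

```text
t: 2.05
tool_pos: [0.4477, 0.164, 0.3057]
eef_rot: [0.001, 0.772, -0.635, -0.0]
force: [0.6, -1.0, -0.3]
finger_gap: 0.997
[0.44762927 0.16340779 0.30582196] [ 6.43088929e-04  7.71969454e-01 -6.35659269e-01 -2.06943583e-04]
```

View pics/w1.png

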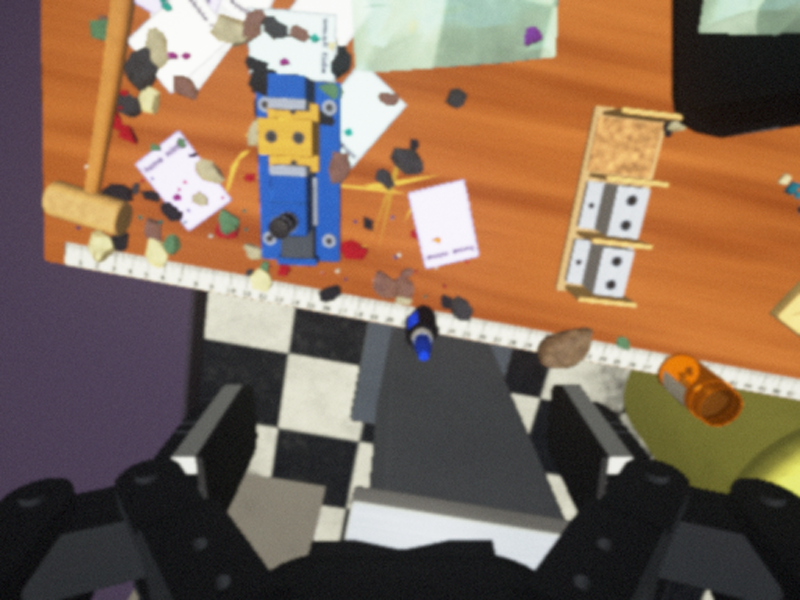

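Wrist view shows vise upright in the image: brass block at (287,137), knob at (283,223), foot bolts around (265,105)-(330,240). Rack at (620,205), cork in the top slot (625,143). Now I'll fit the geometry with the depth.

```bash
cat > fit.py <<'E'
from h import *
import sys
def slab(P,box,z0,z1):
    x0,x1,y0,y1=box
    return (P[...,0]>x0)&(P[...,0]<x1)&(P[...,1]>y0)&(P[...,1]<y1)&(P[...,2]>z0)&(P[...,2]<z1)
def rect(P,m,n):
    q=P[m]; mm=q[:,:2].astype(np.float32)*1000
    r=cv2.minAreaRect(mm); print(n,len(q),"ctr",np.round(r[0],1),"size",np.round(r[1],1),"ang",round(r[2],2),"med",np.round(np.median(mm,0),1),"z",round(np.median(q[:,2])*1000,1))
E
python3 - <<'E'
from fit import *
d=load("pics/w1.npz");P=cloud(d);hsv=cv2.cvtColor(d["frame"],cv2.COLOR_BGR2HSV)
crop(d,150,40,240,180,5,"pics/w1v.png");crop(d,360,60,440,200,5,"pics/w1r.png")
B=(.36,.6,.2,.34)
rect(P,slab(P,B,.056,.066),"z60");rect(P,slab(P,B,.074,.1),"knob");rect(P,slab(P,B,.047,.056),"jawtops")
H,S,V=cv2.split(hsv)
br=(H>15)&(H<32)&(S>100)
rect(P,slab(P,B,.055,.066)&br,"web");rect(P,slab(P,B,.02,.066)&br,"brass")
bl=(H>100)&(H<125)&(S>120)
rect(P,slab(P,B,.004,.013)&bl,"plate");
B=(.4,.62,-.1,.06)
rect(P,slab(P,B,.043,.06),"rack tops");rect(P,slab(P,B,.043,.06)&(P[...,0]>.55),"div1")
rect(P,slab(P,B,.003,.06),"rack")
B=(.50,.57,-.06,.05);ck=(H>5)&(H<25)&(P[...,0]>.53)
rect(P,slab(P,(.53,.57,-.06,.05),.0065,.011),"cork")
B=(.36,.56,-.36,-.15)
rect(P,slab(P,B,.009,.018),"bench(wrist)")
for f in("scene0","side0"):
    d2=load(f"pics/{f}.npz");P2=cloud(d2);h=cv2.cvtColor(d2["frame"],cv2.COLOR_BGR2HSV)
    rect(P2,slab(P2,B,.007,.018)&(h[...,0]>15)&(h[...,0]<35)&(h[...,2]>150),f)
E
```

```text
z60 859 ctr [481.9 260.9] size [80.  40.5] ang 8.0 med [508.5 263.5] z 60.5
knob 186 ctr [446.4 254.7] size [15.2 15.3] ang 78.29 med [447.4 254.1] z 87.1
jawtops 1442 ctr [494.  259.3] size [119.6  33.9] ang 7.8 med [482.3 261.5] z 52.4
web 748 ctr [508.5 264.2] size [25.3 40.6] ang 11.09 med [508.9 263.8] z 60.5
brass 1224 ctr [508.8 264.2] size [51.  39.9] ang 9.23 med [509.6 261.4] z 59.7
plate 1483 ctr [481.7 260. ] size [153.4  68.1] ang 8.9 med [463.4 238. ] z 8.5
rack tops 2699 ctr [522.4 -16. ] size [109.4 198.5] ang 69.0 med [517.2 -14.7] z 45.7
div1 1110 ctr [594.8 -39.8] size [120.9  47. ] ang 87.0 med [583.1 -31.1] z 48.6
rack 8201 ctr [525.2  -5.6] size [130.9 243.4] ang 69.04 med [539.5  -9.5] z 19.1
cork 1318 ctr [550.1  -6.1] size [39.8 65.2] ang 0.29 med [551.1  -4.3] z 8.2
bench(wrist) 258 ctr [ 483.4 -180.6] size [138.5  21.4] ang 23.49 med [ 442.3 -199.4] z 12.7
scene0 549 ctr [ 480.6 -249.1] size [198.9 150.7] ang 89.26 med [ 453.2 -243.5] z 12.3
side0 719 ctr [ 496.9 -271.7] size [102.9 173.9] ang 63.32 med [ 458.1 -255.9] z 13.6
```

View pics/w1v.png

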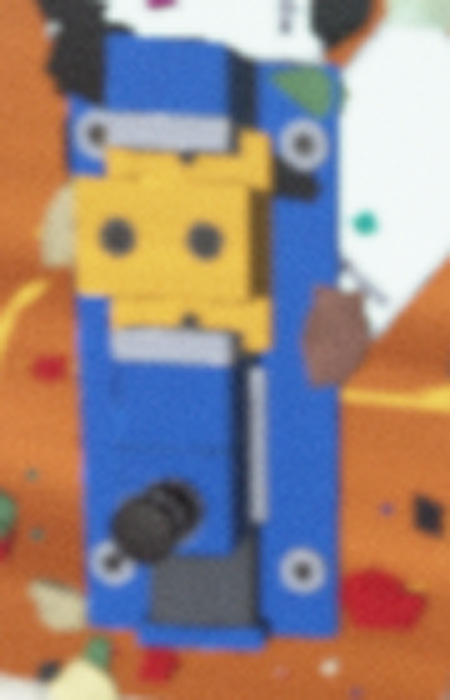

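View pics/w1r.png

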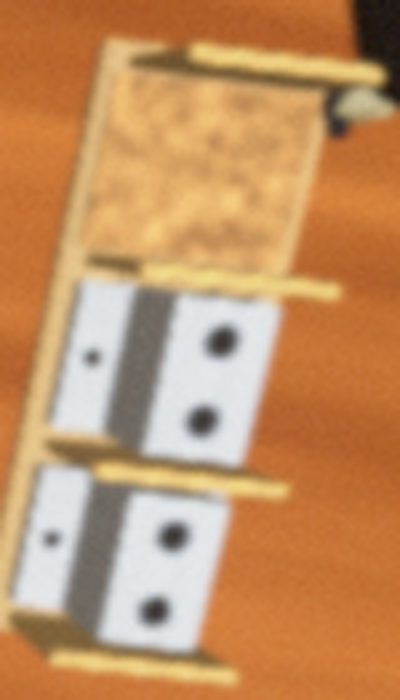

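Vise: yaw 8.9° (x axis points to world −x), part at (508.7, 264.2), knob at (446.5, 254.5). Part–knob distance is 62.95 mm against 62.5 given, so this agrees. Moving over the knob and descending.

```bash
python3 -m handwheel '{"xyz":[[0,31,-20],[0,30,-30],[-1,30,-30],[0,0,-40],[0,0,-40],[0,0,-30],[0,0,-15],[0,0,-15],[0,0,-12],[0,0,-10],[0,0,0],[0,0,0]],"dr":[[0,0,-0.02],[0,0,-0.018],[0,0,0],[0,0,0],[0,0,0],[0,0,0],[0,0,0],[0,0,0],[0,0,0],[0,0,0],[0,0,0],[0,0,0]],"jaw":[60,60,60,60,60,60,60,60,60,60,60,60]}'
python3 - <<'E'
from plant import *
from h import *
d=get_image("wrist");o=get_obs();print(o["tool_pos"],o["eef_rot"])
cv2.imwrite("pics/w2.png",cv2.resize(d["frame"],(800,600),interpolation=cv2.INTER_CUBIC));np.savez("pics/w2.npz",**{k:np.array(v) for k,v in d.items()})
E
```

```text
t: 3.3
tool_pos: [0.4474, 0.2546, 0.0646]
eef_rot: [-0.0, 0.76, -0.65, 0.0]
force: [0.6, 0.9, 0.2]
finger_gap: 0.704
[0.44776657 0.25487182 0.06502324] [-6.27660054e-04  7.59601608e-01 -6.50388249e-01  3.58964296e-04]
```

View pics/w2.png

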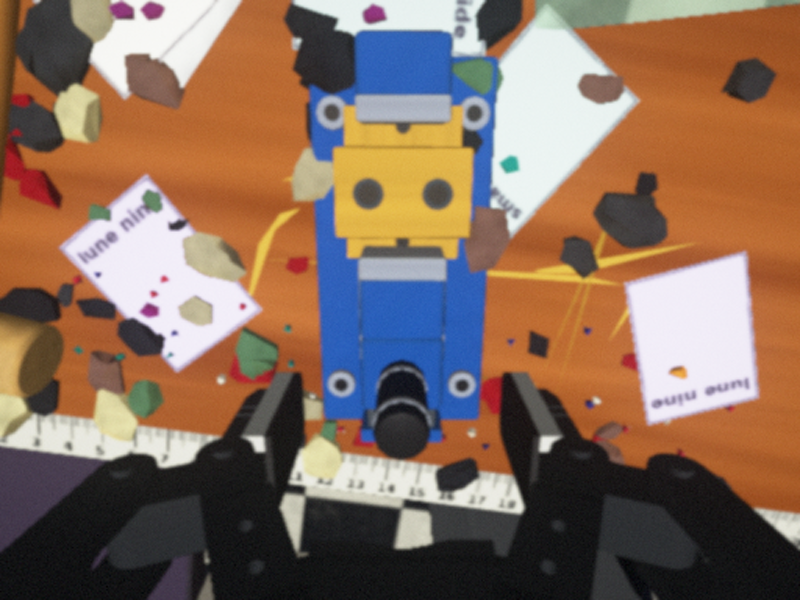

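Knob (401,415) sits centred between the fingers. Closing.

```bash
python3 -m handwheel '{"xyz":[[0,0,-5],[0,0,0],[0,0,0],[0,0,0],[0,0,0],[0,0,0],[0,0,0]],"dr":[[0,0,0],[0,0,0],[0,0,0],[0,0,0],[0,0,0],[0,0,0],[0,0,0]],"jaw":[60,40,10,0,0,0,0]}'
```

```text
t: 4.05
tool_pos: [0.4472, 0.2547, 0.0596]
eef_rot: [-0.0, 0.76, -0.65, 0.0]
force: [-1.4, -2.1, 3.2]
finger_gap: 0.163
```

```bash
python3 -m handwheel '{"xyz":[[-3,-0.5,0],[-4,-0.6,0],[-4,-0.6,0],[-4,-0.6,0],[-4,-0.6,0],[-3,-0.5,0],[-1,-0.2,0],[0,0,0],[0,0,0],[0,0,0]],"dr":[[0,0,0],[0,0,0],[0,0,0],[0,0,0],[0,0,0],[0,0,0],[0,0,0],[0,0,0],[0,0,0],[0,0,0]],"jaw":[0,0,0,0,0,0,0,0,0,0]}'
```

```text
t: 5.05
tool_pos: [0.4255, 0.2515, 0.0597]
eef_rot: [-0.001, 0.76, -0.65, 0.001]
force: [5.5, 0.3, -1.2]
finger_gap: 0.159
```

```bash
python3 -m handwheel '{"xyz":[[-1.2,-0.2,0],[-1.2,-0.2,0],[-1,-0.2,0],[0,0,0],[0,0,0]],"dr":[[0,0,0],[0,0,0],[0,0,0],[0,0,0],[0,0,0]],"jaw":[0,0,0,0,0]}'
```

```text
t: 5.55
tool_pos: [0.4241, 0.2513, 0.0597]
eef_rot: [-0.003, 0.76, -0.65, 0.002]
force: [10.7, 1.1, -7.7]
finger_gap: 0.164
```

At the stop. Releasing and rising to re-measure.

```bash
python3 -m handwheel '{"xyz":[[1.5,0.2,0],[0.5,0.1,0],[0,0,0],[0,0,0],[0,0,20],[10,1,40],[10,1,40],[0,0,0],[0,0,0]],"dr":[[0,0,0],[0,0,0],[0,0,0],[0,0,0],[0,0,0],[0,0,0],[0,0,0],[0,0,0],[0,0,0]],"jaw":[0,30,60,60,60,60,60,60,60]}'
python3 - <<'E'
from plant import *
from fit import *
d=get_image("wrist");o=get_obs();print(o["tool_pos"],o["eef_rot"])
cv2.imwrite("pics/w3.png",cv2.resize(d["frame"],(800,600),interpolation=cv2.INTER_CUBIC));np.savez("pics/w3.npz",**{k:np.array(v) for k,v in d.items()})
P=cloud(d);H,S,V=cv2.split(cv2.cvtColor(d["frame"],cv2.COLOR_BGR2HSV))
B=(.36,.6,.2,.34)
br=(H>15)&(H<32)&(S>100)
rect(P,slab(P,B,.074,.1),"knob")
rect(P,slab(P,B,.055,.066)&br,"web");rect(P,slab(P,B,.02,.066)&br,"brass")
rect(P,slab(P,B,.004,.013)&(H>100)&(H<125)&(S>120),"plate")
E
```

```text
t: 6.45
tool_pos: [0.4432, 0.2532, 0.1604]
eef_rot: [-0.001, 0.76, -0.65, 0.0]
force: [-0.4, -0.4, -1.0]
finger_gap: 0.704
[0.44175154 0.2527078  0.15879128] [ 6.06474422e-04  7.59696376e-01 -6.50277525e-01 -4.35182147e-04]
knob 447 ctr [424.  251.7] size [15.5 15.2] ang 53.6 med [425.6 251.8] z 86.8
web 1722 ctr [508.2 263.9] size [25.7 39. ] ang 8.81 med [509.2 264. ] z 60.4
brass 2794 ctr [508.1 264. ] size [51.  39.5] ang 8.76 med [508.5 263.8] z 59.8
plate 3535 ctr [478.5 260. ] size [148.5  68.9] ang 8.21 med [463.9 270. ] z 8.4
```

View pics/w3.png

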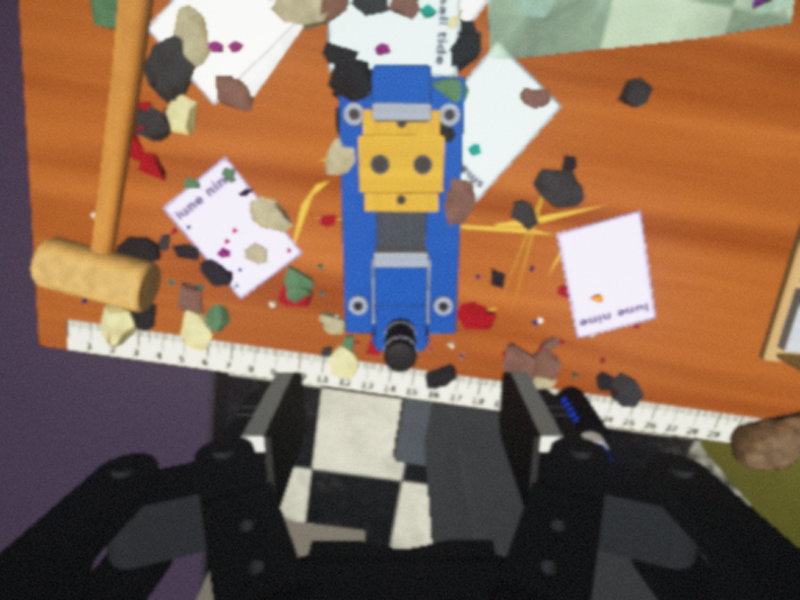

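Jaw is open (knob at (400,345), steel rail visible at (400,232)); the brass is still at (400,163). Checking clutter heights where the fingers will come down.

Run:
```python
from fit import *
d=load("pics/w3.npz");P=cloud(d)
a=np.radians(8.8);ex=-np.array([np.cos(a),np.sin(a)]);ey=np.array([np.sin(a),-np.cos(a)])
q=P[...,:2]-np.array([.5082,.264]);X=q@ex*1000;Y=q@ey*1000;Z=P[...,2]*1000
for y in range(-60,61,5):
    print(y,[ (round(float(np.nanmax(Z[m])),0) if (m:=(abs(Y-y)<2.5)&(abs(X-x)<2.5)).any() else None) for x in range(-25,40,5)])
```

```text
-60 [2.0, 3.0, 2.0, 2.0, 2.0, 3.0, 2.0, 2.0, 1.0, 2.0, 3.0, 3.0, 3.0]
-55 [2.0, 2.0, 2.0, 2.0, 2.0, 2.0, 2.0, 2.0, 2.0, 3.0, 3.0, 2.0, 1.0]
-50 [2.0, 2.0, 2.0, 2.0, 2.0, 2.0, 2.0, 2.0, 3.0, 3.0, 2.0, 2.0, 5.0]
-45 [2.0, 2.0, 2.0, 2.0, 1.0, 6.0, 7.0, 2.0, 3.0, 3.0, 2.0, 4.0, 6.0]
-40 [2.0, 2.0, 1.0, 9.0, 9.0, 10.0, 12.0, 2.0, 2.0, 2.0, 2.0, 5.0, 5.0]
-35 [9.0, 10.0, 9.0, 10.0, 10.0, 11.0, 11.0, 10.0, 10.0, 9.0, 9.0, 9.0, 10.0]
-30 [14.0, 14.0, 10.0, 10.0, 11.0, 11.0, 11.0, 11.0, 10.0, 10.0, 10.0, 10.0, 10.0]
-25 [14.0, 14.0, 10.0, 10.0, 9.0, 9.0, 10.0, 9.0, 10.0, 10.0, 10.0, 10.0, 10.0]
-20 [31.0, 31.0, 61.0, 61.0, 61.0, 62.0, 62.0, 61.0, 32.0, 31.0, 31.0, 10.0, 10.0]
-15 [54.0, 53.0, 61.0, 62.0, 62.0, 62.0, 62.0, 62.0, 31.0, 32.0, 32.0, 23.0, 24.0]
-10 [54.0, 54.0, 62.0, 61.0, 62.0, 62.0, 62.0, 62.0, 32.0, 33.0, 32.0, 24.0, 24.0]
-5 [55.0, 53.0, 61.0, 62.0, 63.0, 62.0, 62.0, 61.0, 32.0, 32.0, 31.0, 24.0, 24.0]
0 [54.0, 54.0, 61.0, 62.0, 62.0, 62.0, 62.0, 62.0, 32.0, 33.0, 32.0, 24.0, 24.0]
5 [54.0, 54.0, 61.0, 62.0, 62.0, 63.0, 62.0, 61.0, 32.0, 32.0, 31.0, 24.0, 24.0]
10 [54.0, 54.0, 61.0, 62.0, 62.0, 62.0, 62.0, 62.0, 32.0, 32.0, 32.0, 23.0, 23.0]
15 [53.0, 54.0, 61.0, 62.0, 62.0, 62.0, 62.0, 62.0, 60.0, 32.0, 31.0, 23.0, 24.0]
20 [31.0, 31.0, 60.0, 61.0, 61.0, 62.0, 61.0, 62.0, 59.0, 31.0, 32.0, 10.0, 10.0]
25 [14.0, 14.0, 11.0, 10.0, 10.0, 11.0, 9.0, 10.0, 10.0, 12.0, 11.0, 10.0, 11.0]
30 [14.0, 14.0, 10.0, 10.0, 10.0, 10.0, 10.0, 11.0, 12.0, 14.0, 13.0, 12.0, 11.0]
35 [9.0, 9.0, 9.0, 10.0, 10.0, 9.0, 8.0, 10.0, 13.0, 14.0, 13.0, 10.0, 10.0]
40 [6.0, 6.0, 5.0, 10.0, 9.0, 6.0, 6.0, 10.0, 12.0, 12.0, 11.0, 9.0, 3.0]
45 [6.0, 6.0, 6.0, 9.0, 9.0, 6.0, 6.0, 5.0, 6.0, 6.0, 1.0, 2.0, 2.0]
50 [6.0, 6.0, 6.0, 6.0, 5.0, 7.0, 6.0, 5.0, 5.0, 4.0, 2.0, 1.0, 2.0]
55 [6.0, 7.0, 6.0, 5.0, 6.0, 6.0, 6.0, 6.0, 1.0, 2.0, 2.0, 3.0, 4.0]
60 [6.0, 6.0, 6.0, 6.0, 6.0, 6.0, 6.0, 2.0, 2.0, 2.0, 2.0, 3.0, 4.0]
```

```bash
python3 -m handwheel '{"xyz":[[22,3.8,0],[22,3.8,0],[22.5,3.7,0],[0,0,-25],[0,0,-25],[0,0,-20],[0,0,-20],[0,0,-14],[0,0,0],[0,0,0]],"dr":[[0,0,0],[0,0,0],[0,0,0],[0,0,0],[0,0,0],[0,0,0],[0,0,0],[0,0,0],[0,0,0],[0,0,0]],"jaw":[70,70,70,70,70,70,70,70,70,70]}'
python3 - <<'E'
from plant import *
from h import *
d=get_image("wrist");o=get_obs();print(o["tool_pos"],o["eef_rot"])
cv2.imwrite("pics/w4.png",cv2.resize(d["frame"],(800,600),interpolation=cv2.INTER_CUBIC))
E
```

```text
t: 7.5
tool_pos: [0.5085, 0.264, 0.0546]
eef_rot: [0.001, 0.76, -0.65, -0.0]
force: [-0.3, 1.1, -0.0]
finger_gap: 0.823
[0.50941762 0.2643354  0.05563201] [-2.31511188e-04  7.59687659e-01 -6.50288084e-01  1.23871292e-04]
```

View pics/w4.png

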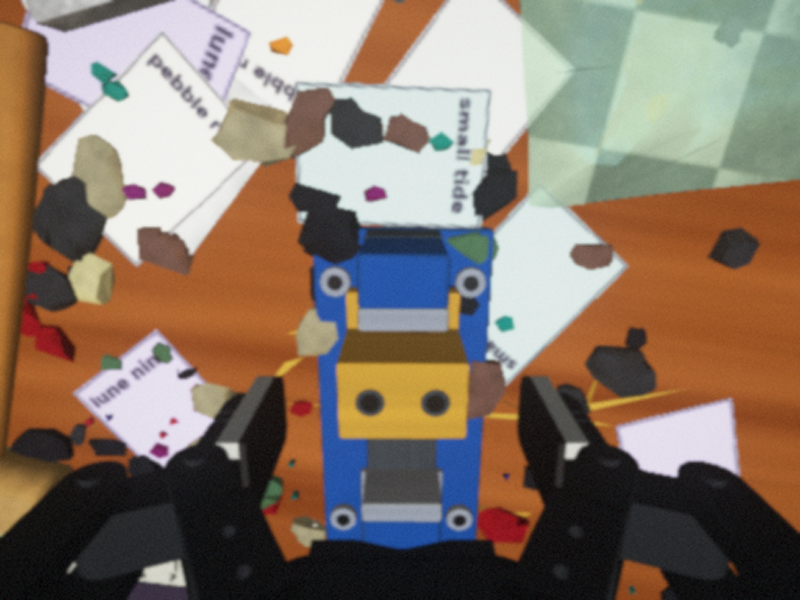

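The brass top (402,400) is centred between the fingers. Descending to 25 mm and closing.

```bash
python3 -m handwheel '{"xyz":[[0,0,-15],[0,0,-15],[0,0,0],[0,0,0],[0,0,0],[0,0,0],[0,0,0],[0,0,0]],"dr":[[0,0,0],[0,0,0],[0,0,0],[0,0,0],[0,0,0],[0,0,0],[0,0,0],[0,0,0]],"jaw":[70,70,60,50,40,30,20,20]}'
```

```text
t: 8.35
tool_pos: [0.5095, 0.2643, 0.0256]
eef_rot: [-0.0, 0.76, -0.65, 0.0]
force: [0.8, -0.6, -1.3]
finger_gap: 0.46
```

```bash
python3 -m handwheel '{"xyz":[[0,0,0.5],[-3,-0.5,0],[-4,-0.6,0],[-4,-0.6,0],[-1,-0.2,0],[0,0,0],[0,0,0]],"dr":[[0,0,0],[0,0,0],[0,0,0],[0,0,0],[0,0,0],[0,0,0],[0,0,0]],"jaw":[20,20,20,20,20,20,20]}'
python3 - <<'E'
from plant import *
from fit import *
d=get_image("wrist");o=get_obs();print(o["tool_pos"],o["force"])
cv2.imwrite("pics/w5.png",cv2.resize(d["frame"],(800,600),interpolation=cv2.INTER_CUBIC))
P=cloud(d);H,S,V=cv2.split(cv2.cvtColor(d["frame"],cv2.COLOR_BGR2HSV))
rect(P,slab(P,(.36,.6,.22,.34),.056,.066)&(H>15)&(H<32)&(S>100),"web")
E
```

```text
t: 9.05
tool_pos: [0.4971, 0.2623, 0.0257]
eef_rot: [0.0, 0.76, -0.65, -0.0]
force: [-0.2, -0.3, -2.6]
finger_gap: 0.46
[0.49715585 0.26227721 0.02573971] [ 0.64913056 -0.50989685 -1.53936557]
web 5720 ctr [497.3 256.1] size [27.3 53.4] ang 8.16 med [499.5 262.5] z 60.4
```

View pics/w5.png

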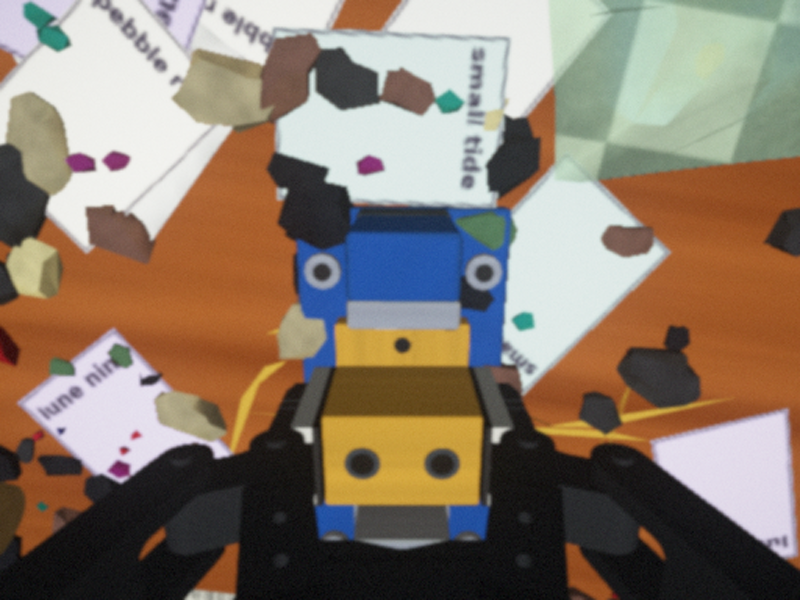

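The part moved with the fingers, and its web is now between the lips. Lifting gently.

```bash
python3 -m handwheel '{"xyz":[[0,0,3],[0,0,4],[0,0,5],[0,0,6],[0,0,0]],"dr":[[0,0,0],[0,0,0],[0,0,0],[0,0,0],[0,0,0]],"jaw":[20,20,20,20,20]}'
```

```text
t: 9.6
tool_pos: [0.4983, 0.2627, 0.0452]
eef_rot: [-0.001, 0.76, -0.65, 0.001]
force: [0.4, -0.5, -1.9]
finger_gap: 0.461
```

```bash
python3 -m handwheel '{"xyz":[[0,0,20],[0,0,40],[0,0,40],[0,0,40],[-6,-25,25],[-6,-40,25],[-6,-45,10],[-6,-45,0],[-6,-45,0],[-6,-40,0],[0,0,0],[0,0,0]],"dr":[[0,0,0],[0,0,0],[0,0,0],[0,0,0],[0,0,0],[0,0,0],[0,0,0],[0,0,0],[0,0,0],[0,0,0],[0,0,0],[0,0,0]],"jaw":[20,20,20,20,20,20,20,20,20,20,20,20]}'
python3 - <<'E'
from plant import *
from h import *
d=get_image("wrist");o=get_obs();print(o["tool_pos"],o["force"])
cv2.imwrite("pics/w6.png",cv2.resize(d["frame"],(800,600),interpolation=cv2.INTER_CUBIC));np.savez("pics/w6.npz",**{k:np.array(v) for k,v in d.items()})
E
```

```text
t: 10.8
tool_pos: [0.461, 0.0216, 0.2439]
eef_rot: [-0.0, 0.759, -0.651, -0.0]
force: [0.7, -0.0, -1.9]
finger_gap: 0.458
[0.46112998 0.02245508 0.24385326] [ 0.47668789  0.27007884 -2.33070485]
```

View pics/w6.png

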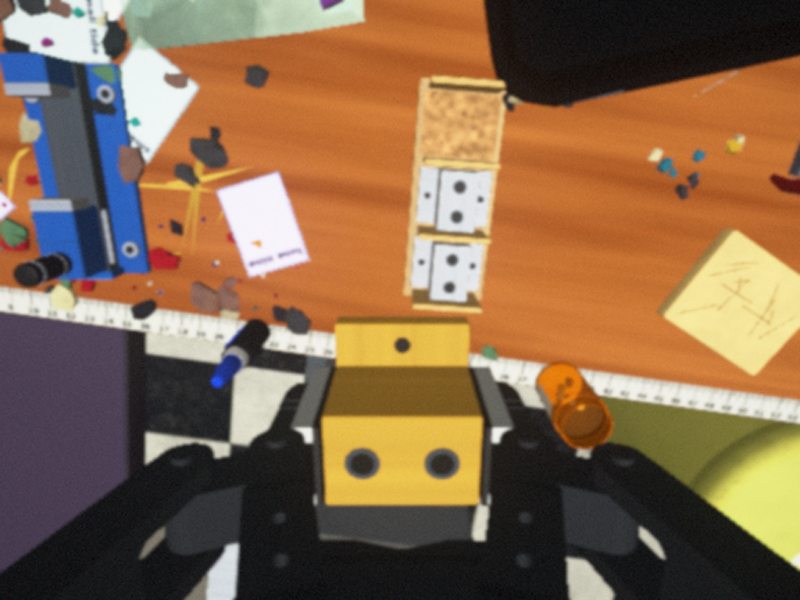

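The rack is in clear view: cork at (460,122), steels at (455,197) and (452,270), and the bench block at (735,300). Measuring both.

Run:
```python
from fit import *
d=load("pics/w6.npz");P=cloud(d);H,S,V=cv2.split(cv2.cvtColor(d["frame"],cv2.COLOR_BGR2HSV))
crop(d,255,40,340,205,4,"pics/w6r.png")
B=(.40,.62,-.1,.06)
def ccs(m,n,minn=40):
    k,l,st,c=cv2.connectedComponentsWithStats(m.astype(np.uint8))
    for i in range(1,k):
        if st[i,4]>minn: rect(P,l==i,n+str((c[i]*800/512).round()))
ccs(slab(P,B,.0435,.052),"top"); ccs(slab(P,(.36,.56,-.4,-.13),.008,.02),"bench",200)
ccs(slab(P,B,.005,.0115),"floor",100)
f=lambda x,y,h:(onplane(d,x*.64,y*.64,h)*1000).round(1)
for n,x,y in[("top",733,229),("left",661,310),("bot",756,375)]:print(n,f(x,y,.013))
```

```text
top[530.  75.] 1560 ctr [594.7 -39.9] size [120.4  46.8] ang 86.74 med [583.  -32.2] z 48.9
top[461. 163.] 199 ctr [528.5  -7.2] size [ 4.  49.6] ang 4.5 med [528.5  -7.1] z 47.1
top[457. 201.] 813 ctr [503.7  -9.1] size [39.8 25.7] ang 4.54 med [504.4  -9. ] z 44.5
top[453. 238.] 191 ctr [478.8 -11.1] size [ 4.3 49.5] ang 4.25 med [479.1 -10.9] z 47.1
top[449. 273.] 698 ctr [454.1 -13. ] size [39.9 25.8] ang 4.12 med [453.8 -13.3] z 44.4
top[445. 307.] 179 ctr [429.3 -14.9] size [ 4.3 48.2] ang 3.92 med [429.4 -14.4] z 46.8
bench[738. 302.] 4942 ctr [ 455.6 -249. ] size [99.5 82. ] ang 66.42 med [ 456.1 -244.4] z 13.1
floor[556.  52.] 1112 ctr [607.1 -65.1] size [25.8 69.5] ang 0.32 med [611. -61.] z 6.4
floor[452. 139.] 2955 ctr [504.1 -14.1] size [158.3  72.6] ang 4.05 med [5.509e+02 2.000e-01] z 8.0
floor[480. 195.] 199 ctr [500.8 -16.4] size [49.7 47.9] ang 4.54 med [511.6 -36.9] z 6.4
floor[480. 275.] 111 ctr [449.2 -38.2] size [43.9 12.4] ang 3.87 med [445.5 -42.1] z 6.3
top [ 511.8 -220.6   13. ]
left [ 442.1 -186.7   13. ]
bot [ 399.7 -280.1   13. ]
```

View pics/w6r.png

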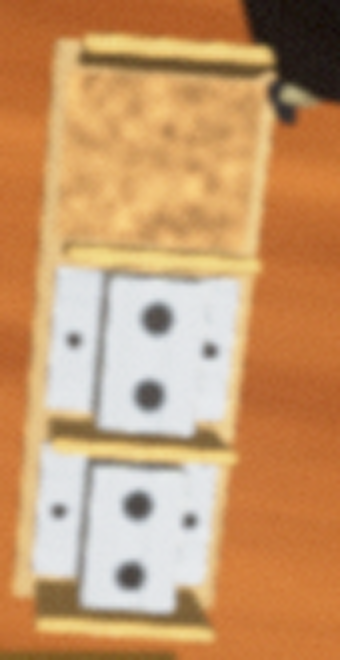

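Run:
```python
from fit import *
for f in("scene0","side0","w6"):
    P=cloud(load(f"pics/{f}.npz"))
    print(f)
    for x in np.arange(.36,.62,.02):
        print(round(x,2),[int(np.nanmax(P[...,2][m])*1000) if (m:=slab(P,(x,x+.02,y,y+.02),-.01,.5)).any() else -1 for y in np.arange(-.36,-.1,.02)])
```

```text
scene0
0.36 [-1, -1, -1, -1, -1, -1, -1, 1, 2, 0, 68, 70, 70]
0.38 [-1, -1, -1, -1, -1, 0, 1, 0, 0, -1, 0, 69, 56]
0.4 [-1, -1, -1, 11, 13, 15, 12, -1, -1, 0, 2, 2, 1]
0.42 [-1, 1, 1, 14, 14, 15, 14, 14, 14, 2, 1, 2, 1]
0.44 [0, 2, 0, 15, 16, 14, 15, 14, 15, 2, 1, 1, 1]
0.46 [2, 1, 12, 14, 14, 13, 15, 14, 11, 1, 2, 2, 2]
0.48 [5, 4, 0, 12, 14, 13, 14, 13, 2, 1, 2, 3, 1]
0.5 [4, 2, 1, 1, 2, 10, 13, 14, 2, 1, 2, 3, 1]
0.52 [2, 1, 3, 1, 2, 173, 168, 2, 7, 7, 1, 2, 2]
0.54 [8, 13, 12, 186, 175, 176, 180, 2, 5, 8, 8, 3, 2]
0.56 [6, 88, 88, 139, 139, 169, 2, 10, 7, 1, 2, 3, 3]
0.58 [131, 85, 145, 156, 168, 187, 1, 1, 2, 1, 27, 49, 51]
0.6 [157, 155, 187, 178, 186, 74, 1, 2, 48, 57, 51, 50, 15]
side0
0.36 [4, 4, 5, 4, 5, 4, 5, 5, 6, 4, 74, 69, 71]
0.38 [4, 5, 4, 6, 4, 6, 6, 3, 6, 5, 49, 71, 67]
0.4 [8, 5, 6, 18, 18, 19, 6, 4, 2, 6, 8, 6, 6]
0.42 [4, 5, 5, 16, 16, 19, 18, 17, 13, 6, 5, 5, 6]
0.44 [6, 3, 13, 18, 18, 17, 18, 19, 15, 5, 5, 5, 5]
0.46 [7, 6, 17, 17, 17, 19, 17, 18, 5, 4, 5, 5, 7]
0.48 [11, 4, 5, 17, 17, 17, 17, 16, 4, 7, 3, 5, 3]
0.5 [8, 6, 7, 6, 4, 13, 18, 14, 3, 4, 4, 6, 4]
0.
[... 242 characters left out ...]
 -1, 1, 1, 51, 54, 50, 51, 49]
w6
0.36 [0, 2, 2, 2, 2, 2, 2, 2, 2, 2, 72, 71, 71]
0.38 [-1, 1, 1, 1, 1, 2, 2, 1, 2, 2, 2, 71, 70]
0.4 [-1, 1, 2, 13, 14, 14, 13, 2, 2, 2, 2, 2, 2]
0.42 [-1, -1, 1, 15, 15, 14, 14, 16, 14, 2, 2, 1, 2]
0.44 [-1, -1, 0, 15, 15, 15, 15, 15, 14, 2, 3, 2, 2]
0.46 [-1, -1, -1, 15, 14, 15, 15, 15, 14, 2, 2, 2, 2]
0.48 [-1, -1, -1, 14, 15, 15, 15, 14, 1, 2, 2, 1, 2]
0.5 [-1, -1, -1, 1, 2, 13, 15, 13, 2, 2, 1, 2, 2]
0.52 [-1, -1, -1, -1, 2, 2, 2, 2, 8, 8, 2, 2, 2]
0.54 [-1, -1, -1, -1, 1, 35, 35, 2, 8, 9, 10, 2, 2]
0.56 [-1, -1, -1, -1, -1, 12, 2, 9, 7, 7, 3, 2, 2]
0.58 [-1, -1, -1, -1, -1, 2, 2, 2, 2, 2, 31, 51, 51]
0.6 [-1, -1, -1, -1, -1, 1, 2, 3, 49, 56, 51, 50, 50]
```

Pad centre comes out at (553.3, −5.2), rack yaw 4.4°. Tall pliers stand at x≈0.535 next to the bench block, so I keep the wrist camera away from them: set down with tool yaw ≈0.076 (camera towards +y), then regrip at yaw 1.647 (camera towards −x), which is already the rack alignment.

```bash
python3 -m handwheel '{"xyz":[[-1.5,-27,0],[-1.5,-27,0],[-1.5,-27,0],[-1.5,-27,0],[-1.5,-27,0],[-1.5,-27,0],[-1.5,-27,0],[-1.5,-27,0],[-1.5,-27,0],[-1.5,-26,0],[0,0,0],[0,0,0]],"dr":[[0,0,0.149],[0,0,0.149],[0,0,0.149],[0,0,0.149],[0,0,0.149],[0,0,0.149],[0,0,0.149],[0,0,0.149],[0,0,0.149],[0,0,0.149],[0,0,0.003],[0,0,0]],"jaw":[20,20,20,20,20,20,20,20,20,20,20,20]}'
python3 - <<'E'
from plant import *
from h import *
d=get_image("wrist");o=get_obs();print(o["tool_pos"],o["force"],o["eef_rot"],o["joints"])
q=o["eef_rot"];print("yaw",2*np.arctan2(q[2],q[1]))
cv2.imwrite("pics/w7.png",cv2.resize(d["frame"],(800,600),interpolation=cv2.INTER_CUBIC));np.savez("pics/w7.npz",**{k:np.array(v) for k,v in d.items()})
E
```

```text
t: 12.05
tool_pos: [0.4468, -0.2457, 0.2434]
eef_rot: [-0.001, 0.999, 0.038, -0.0]
force: [0.2, 0.5, -1.8]
finger_gap: 0.456
[ 0.44667833 -0.24523364  0.24341345] [-0.45245498  0.34190148 -2.54978801] [-6.92504889e-04  9.99251339e-01  3.86812302e-02 -2.09144860e-04] [-6.72555725e-01  5.75925072e-02  1.68376101e+00  7.87424274e-04
  1.40146016e+00 -7.50070687e-01]
yaw 0.07738178580681238
```

View pics/w7.png

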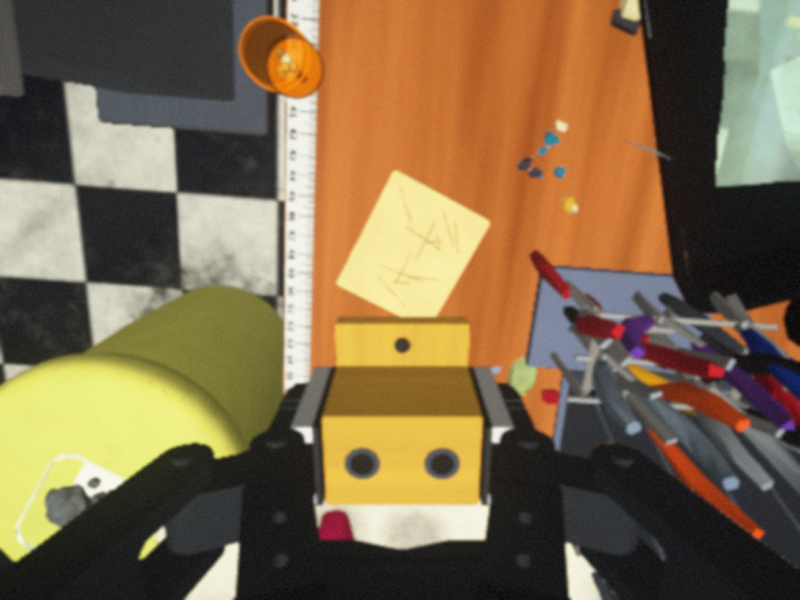

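```bash
python3 - <<'E'
from fit import *
d=load("pics/w7.npz");P=cloud(d)
m=slab(P,(.36,.56,-.34,-.15),.009,.02)
rect(P,m,"bench");
E
python3 -m handwheel '{"xyz":[[0,-1,-40],[0,0,-40],[0,0,-40],[0,0,-35],[0,0,-25],[0,0,-20],[0,0,-10],[0,0,0],[0,0,0]],"dr":[[0,0,0],[0,0,0],[0,0,0],[0,0,0],[0,0,0],[0,0,0],[0,0,0],[0,0,0],[0,0,0]],"jaw":[20,20,20,20,20,20,20,20,20]}'
```

```text
bench 5746 ctr [ 504.3 -230.5] size [167.8 170.5] ang 71.63 med [ 456.  -248.4] z 13.4
t: 13.0
tool_pos: [0.4471, -0.2476, 0.0346]
eef_rot: [0.0, 0.999, 0.039, 0.001]
force: [-0.2, 0.4, -2.3]
finger_gap: 0.458
```

```bash
python3 -m handwheel '{"xyz":[[0,0,-6],[0,0,-5],[0,0,-3],[0,0,-2],[0,0,0],[0,0,0]],"dr":[[0,0,0],[0,0,0],[0,0,0],[0,0,0],[0,0,0],[0,0,0]],"jaw":[20,20,20,20,20,20]}'
```

```text
t: 13.6
tool_pos: [0.4462, -0.2478, 0.0178]
eef_rot: [-0.0, 0.999, 0.038, -0.0]
force: [-0.3, 0.6, -2.1]
finger_gap: 0.46
```

```bash
python3 -m handwheel '{"xyz":[[0,0,-1],[0,0,-0.5],[0,0,0],[0,0,0]],"dr":[[0,0,0],[0,0,0],[0,0,0],[0,0,0]],"jaw":[20,20,20,20]}'
```

```text
t: 14.0
tool_pos: [0.4463, -0.2479, 0.0166]
eef_rot: [0.0, 0.999, 0.038, 0.0]
force: [-1.4, 1.3, 0.4]
finger_gap: 0.458
```

Contact felt (Fz −2 → +0.4). Releasing.

```bash
python3 -m handwheel '{"xyz":[[0,0,0],[0,0,0],[0,0,0],[0,0,0],[0,0,0],[0,0,15],[0,0,30],[0,0,40],[0,0,40],[0,0,40],[0,0,0],[0,0,0]],"dr":[[0,0,0],[0,0,0],[0,0,0],[0,0,0],[0,0,0],[0,0,0],[0,0,0],[0,0,0],[0,0,0],[0,0,0],[0,0,0],[0,0,0]],"jaw":[45,50,55,60,60,60,60,60,60,60,60,60]}'
python3 - <<'E'
from plant import *
from fit import *
d=get_image("wrist");o=get_obs();print(o["tool_pos"],o["force"])
cv2.imwrite("pics/w8.png",cv2.resize(d["frame"],(800,600),interpolation=cv2.INTER_CUBIC));np.savez("pics/w8.npz",**{k:np.array(v) for k,v in d.items()})
P=cloud(d);H,S,V=cv2.split(cv2.cvtColor(d["frame"],cv2.COLOR_BGR2HSV))
rect(P,slab(P,(.36,.53,-.34,-.15),.046,.058)&(H>15)&(H<32)&(S>100),"web")
rect(P,slab(P,(.36,.53,-.34,-.15),.010,.058)&(H>15)&(H<32)&(S>160),"part")
E
```

```text
t: 15.2
tool_pos: [0.4469, -0.2483, 0.1827]
eef_rot: [0.001, 0.999, 0.038, 0.001]
force: [0.2, 0.6, -1.0]
finger_gap: 0.701
[ 0.44588551 -0.24745429  0.18098503] [-0.65656009 -0.21401225 -1.54812475]
web 1220 ctr [ 447.2 -249.3] size [40.2 26.2] ang 4.2 med [ 447. -248.] z 51.3
part 1834 ctr [ 447.7 -248.8] size [37.6 51. ] ang 3.32 med [ 447.3 -239. ] z 50.4
```

View pics/w8.png

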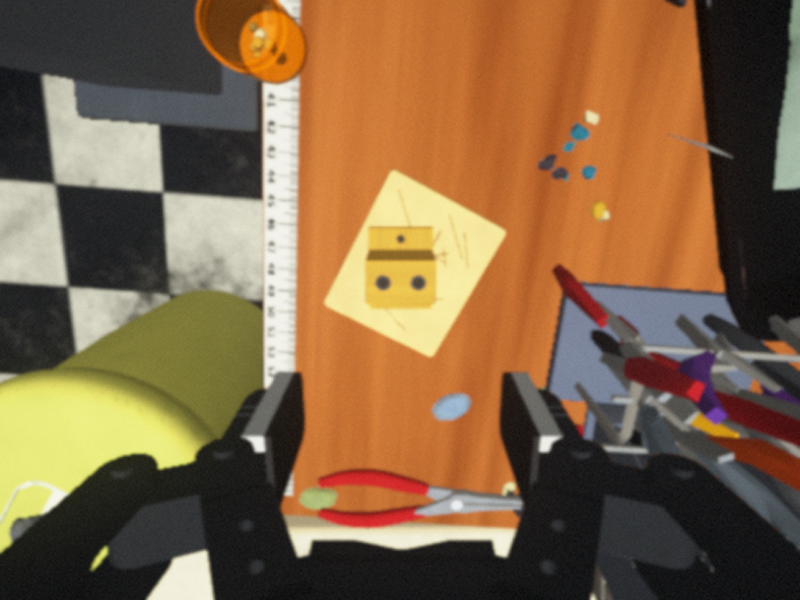

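The brass stands upright on the maple block at (400,268), web centre (447,−248.5), yaw 4.2°. Turning the tool a quarter turn.

```bash
python3 -m handwheel '{"xyz":[[0,0,0],[0,0,0],[0,0,0],[0,0,0],[0,0,0],[0,0,0],[0,0,0],[0,0,0],[0,0,0],[0,0,0],[0,0,0],[0,0,0]],"dr":[[0,0,0.149],[0,0,0.149],[0,0,0.149],[0,0,0.149],[0,0,0.149],[0,0,0.149],[0,0,0.149],[0,0,0.149],[0,0,0.149],[0,0,0.149],[0,0,0.08],[0,0,0]],"jaw":[60,60,60,60,60,60,60,60,60,60,60,60]}'
python3 -m handwheel '{"xyz":[[0,0,0],[0,0,-40],[0,0,-30],[0,0,-20],[0,0,0],[0,0,0]],"dr":[[0,0,0],[0,0,0],[0,0,0],[0,0,0],[0,0,0],[0,0,0]],"jaw":[60,60,60,60,60,60]}'
python3 - <<'E'
from plant import *
from fit import *
d=get_image("wrist");o=get_obs();print(o["tool_pos"],o["force"])
q=o["eef_rot"];print("yaw",2*np.arctan2(q[2],q[1]))
cv2.imwrite("pics/w9.png",cv2.resize(d["frame"],(800,600),interpolation=cv2.INTER_CUBIC));np.savez("pics/w9.npz",**{k:np.array(v) for k,v in d.items()})
P=cloud(d);H,S,V=cv2.split(cv2.cvtColor(d["frame"],cv2.COLOR_BGR2HSV))
rect(P,slab(P,(.36,.53,-.34,-.15),.046,.058)&(H>15)&(H<32)&(S>100),"web")
E
```

```text
t: 16.45
tool_pos: [0.4449, -0.2467, 0.1789]
eef_rot: [-0.002, 0.68, 0.733, -0.0]
force: [-0.3, -0.3, 0.4]
finger_gap: 0.702
t: 17.05
tool_pos: [0.446, -0.2476, 0.091]
eef_rot: [-0.001, 0.68, 0.733, -0.0]
force: [0.7, -0.4, 0.7]
finger_gap: 0.702
[ 0.44679564 -0.2481805   0.09209047] [-0.2203957  -0.64459543  0.30944129]
yaw 1.6464117443276765
web 2402 ctr [ 447.3 -249.9] size [40.3 26. ] ang 4.37 med [ 445.8 -250.2] z 51.4
```

View pics/w9.png

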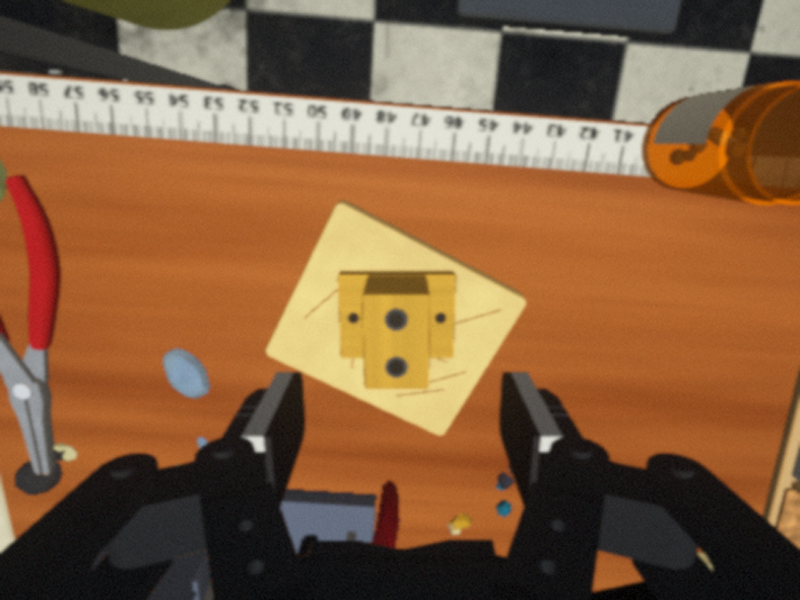

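Part web (396,340) is ~1.5 mm left of the finger midline (402). I'll shift −1.5 mm in y and descend.

```bash
python3 -m handwheel '{"xyz":[[0.5,-1.5,-20],[0,0,-20],[0,0,-15],[0,0,-11],[0,0,0],[0,0,0]],"dr":[[0,0,0],[0,0,0],[0,0,0],[0,0,0],[0,0,0],[0,0,0]],"jaw":[64,64,64,64,64,64]}'
```

```text
t: 17.7
tool_pos: [0.4474, -0.2498, 0.0262]
eef_rot: [0.001, 0.68, 0.733, 0.0]
force: [0.4, -0.8, 0.8]
finger_gap: 0.747
```

```bash
python3 -m handwheel '{"xyz":[[0,0,0],[0,0,0],[0,0,0],[0,0,0],[0,0,0],[0,0,0],[0,0,0]],"dr":[[0,0,0],[0,0,0],[0,0,0],[0,0,0],[0,0,0],[0,0,0],[0,0,0]],"jaw":[50,40,34,28,15,10,10]}'
python3 - <<'E'
from plant import *
from fit import *
d=get_image("wrist");o=get_obs();print(o["tool_pos"],o["force"])
cv2.imwrite("pics/w10.png",cv2.resize(d["frame"],(800,600),interpolation=cv2.INTER_CUBIC))
E
```

```text
t: 18.4
tool_pos: [0.447, -0.2496, 0.0258]
eef_rot: [0.0, 0.68, 0.734, -0.0]
force: [-1.4, 1.0, 4.8]
finger_gap: 0.288
[ 0.44705535 -0.24956856  0.02579498] [-0.19250827  0.43390554  4.87993391]
```

View pics/w10.png

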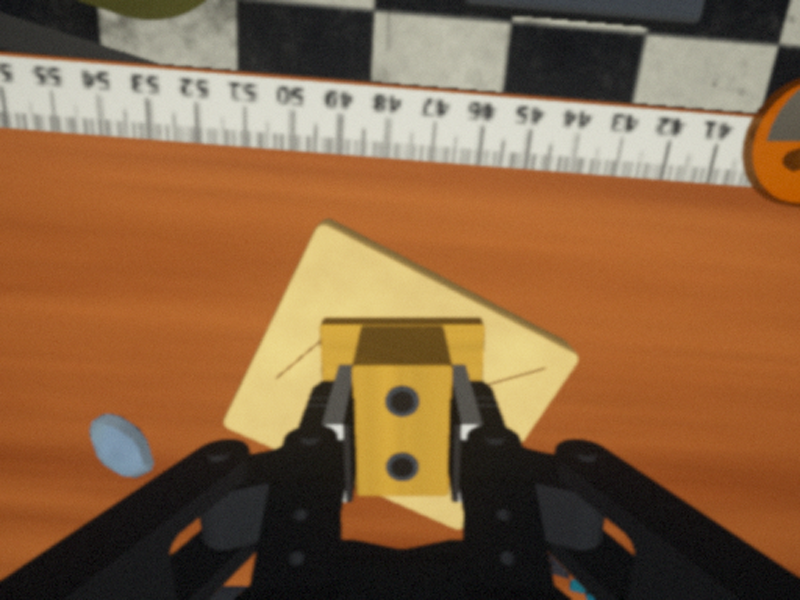

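```bash
python3 -m handwheel '{"xyz":[[0,0,3],[0,0,10],[0,0,20],[0,0,30],[0,0,30],[0,0,30],[0,30,21],[0,40,0],[0,40,0],[0,40,0],[0,0,0],[0,0,0]],"dr":[[0,0,0],[0,0,0],[0,0,0],[0,0,0],[0,0,0],[0,0,0],[0,0,0],[0,0,0],[0,0,0],[0,0,0],[0,0,0],[0,0,0]],"jaw":[10,10,10,10,10,10,10,10,10,10,10,10]}'
```

```text
t: 19.65
tool_pos: [0.4462, -0.0983, 0.1692]
eef_rot: [-0.0, 0.679, 0.734, -0.0]
force: [-0.3, -0.7, -2.8]
finger_gap: 0.294
```

```bash
python3 -m handwheel '{"xyz":[[20,20,0],[30,25,0],[30,25,0],[20,18,0],[6.5,5,-15],[0,0,-15],[0,0,0],[0,0,0]],"dr":[[0,0,0],[0,0,0],[0,0,0],[0,0,0],[0,0,0],[0,0,0],[0,0,0],[0,0,0]],"jaw":[10,10,10,10,10,10,10,10]}'
python3 - <<'E'
from plant import *
from fit import *
d=get_image("wrist");o=get_obs();print(o["tool_pos"],o["force"],o["finger_gap"])
q=o["eef_rot"];print("yaw",2*np.arctan2(q[2],q[1]))
cv2.imwrite("pics/w11.png",cv2.resize(d["frame"],(800,600),interpolation=cv2.INTER_CUBIC));np.savez("pics/w11.npz",**{k:np.array(v) for k,v in d.items()})
P=cloud(d)
def ccs(m,n,minn=60):
    k,l,st,c=cv2.connectedComponentsWithStats(m.astype(np.uint8))
    for i in range(1,k):
        if st[i,4]>minn: rect(P,l==i,n+str((c[i]*800/512).round()))
ccs(slab(P,(.4,.62,-.1,.06),.0425,.052),"top")
H,S,V=cv2.split(cv2.cvtColor(d["frame"],cv2.COLOR_BGR2HSV))
rect(P,slab(P,(.5,.62,-.05,.05),.155,.175)&(S>120)&(H>15)&(H<32),"web")
rect(P,slab(P,(.5,.62,-.05,.05),.10,.2)&(S>120)&(H>15)&(H<32),"brass")
d=get_image("scene");crop(d,180,150,330,270,5,"pics/s11.png")
E
```

```text
t: 20.45
tool_pos: [0.5511, -0.0073, 0.1376]
eef_rot: [-0.002, 0.68, 0.733, -0.001]
force: [0.2, 0.1, -1.3]
finger_gap: 0.292
[ 0.55202278 -0.0072693   0.13860386] [-0.32634613  0.46209952 -2.83389003] 0.2937489921303244
yaw 1.645425919844748
top[402.  22.] 586 ctr [429.2 -16. ] size [ 4.5 49.8] ang 5.04 med [429.6 -15.9] z 47.0
top[402.  84.] 2383 ctr [453.7 -14.1] size [39.7 25.9] ang 4.85 med [453.  -14.1] z 44.4
top[402. 146.] 425 ctr [479.1 -11.9] size [ 3.4 49.7] ang 4.22 med [479.  -12.3] z 47.1
top[402. 200.] 1984 ctr [504.  -10.1] size [39.9 26.1] ang 4.33 med [503.2 -10.1] z 44.4
top[402. 254.] 410 ctr [528.7  -7.9] size [ 4.4 49.3] ang 4.71 med [528.1  -9.4] z 47.0
top[263. 349.] 828 ctr [582.5 -73.7] size [11.2 57.5] ang 18.87 med [580.4 -74.1] z 49.1
web 5143 ctr [551.2  -7. ] size [40.9 27.3] ang 4.97 med [548.4  -7.6] z 163.1
brass 8068 ctr [551.2  -7.2] size [40.8 52.2] ang 5.29 med [540.8  -7.9] z 162.5
```

View pics/w11.png

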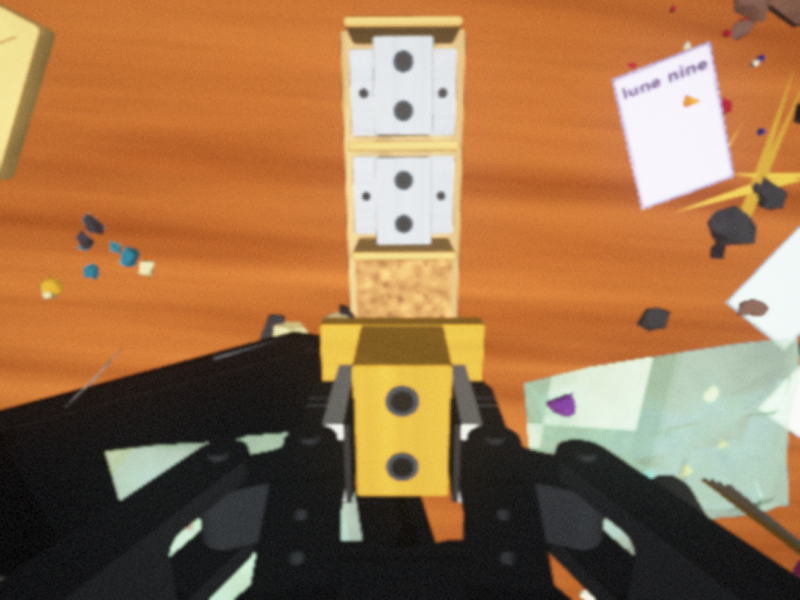

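View pics/s11.png

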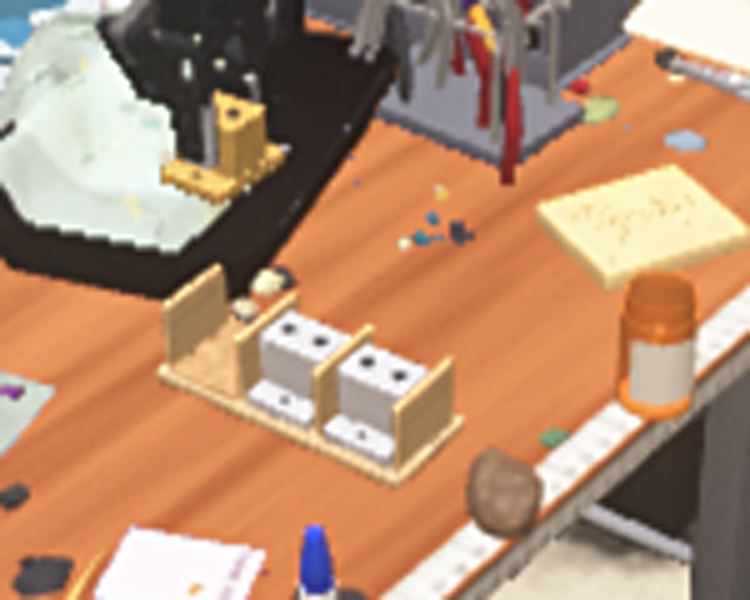

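```bash
python3 -m handwheel '{"xyz":[[2,1.2,-15],[0,0,-15],[0,0,-10],[0,0,0],[0,0,0]],"dr":[[0,0,0],[0,0,0],[0,0,0],[0,0,0],[0,0,0]],"jaw":[10,10,10,10,10]}'
python3 - <<'E'
from plant import *
from fit import *
P=cloud(load("pics/scene0.npz"));P6=cloud(load("pics/w6.npz"))
for x in np.arange(.53,.6,.01):
    print(round(x,2),[int(np.nanmax(P[...,2][m])*1000) if (m:=slab(P,(x,x+.01,y,y+.01),-.01,.5)).any() else -1 for y in np.arange(-.09,-.02,.01)],[int(np.nanmax(P6[...,2][m])*1000) if (m:=slab(P6,(x,x+.01,y,y+.01),-.01,.5)).any() else -1 for y in np.arange(-.09,-.02,.01)])
d=get_image("wrist")
cv2.imwrite("pics/w12.png",cv2.resize(d["frame"],(800,600),interpolation=cv2.INTER_CUBIC))
P=cloud(d);H,S,V=cv2.split(cv2.cvtColor(d["frame"],cv2.COLOR_BGR2HSV))
def ccs(m,n,minn=60):
    k,l,st,c=cv2.connectedComponentsWithStats(m.astype(np.uint8))
    for i in range(1,k):
        if st[i,4]>minn: rect(P,l==i,n+str((c[i]*800/512).round()))
ccs(slab(P,(.4,.54,-.1,.06),.0425,.052),"top")
b=slab(P,(.5,.62,-.05,.05),.06,.2)&(S>120)&(H>15)&(H<32);rect(P,b,"brass");zz=P[b][:,2];print(np.percentile(zz,[3,50,97]))
o=[get_obs() for _ in range(3)];print([x["tool_pos"].round(4) for x in o])
E
```

```text
t: 21.05
tool_pos: [0.5547, -0.0049, 0.0985]
eef_rot: [-0.001, 0.68, 0.734, -0.0]
force: [0.8, 0.8, -2.0]
finger_gap: 0.293
0.53 [1, 2, 0, -1, -1, 35, -1] [2, 2, 2, 2, 2, 48, 48]
0.54 [0, 0, 0, -1, -1, -1, -1] [2, 2, 1, 2, 1, 10, 10]
0.55 [2, 1, 1, -1, -1, -1, -1] [2, 2, 1, 2, 2, 10, 10]
0.56 [2, 0, 1, -1, -1, 5, 10] [2, 3, 2, 1, 7, 10, 10]
0.57 [2, 49, 49, 49, 49, 50, 48] [49, 50, 52, 51, 50, 50, 51]
0.58 [50, 50, 50, 32, 30, 49, 52] [51, 51, 50, 49, 49, 50, 51]
0.59 [47, 20, 15, 7, 13, -1, 48] [49, 42, 33, 25, 28, 36, 50]
top[397.  60.] 3518 ctr [454. -14.] size [39.4 26. ] ang 4.42 med [453.2 -14.1] z 44.4
top[398. 135.] 664 ctr [478.8 -11.9] size [ 3.9 49.2] ang 4.31 med [478.9 -11.6] z 47.1
top[397. 200.] 2800 ctr [503.6 -10.2] size [39.2 26. ] ang 4.05 med [502.7 -10.2] z 44.4
top[398. 265.] 567 ctr [528.3  -8.3] size [ 4.1 49.3] ang 4.18 med [528.1  -8. ] z 46.9
brass 8052 ctr [555.   -4.9] size [40.8 52.2] ang 4.27 med [544.3  -5.5] z 123.5
[0.09056209 0.12347877 0.12521834]
[array([ 0.5554, -0.005 ,  0.0992]), array([ 0.5554, -0.005 ,  0.0992]), array([ 0.5554, -0.005 ,  0.0992])]
```

View pics/w12.png

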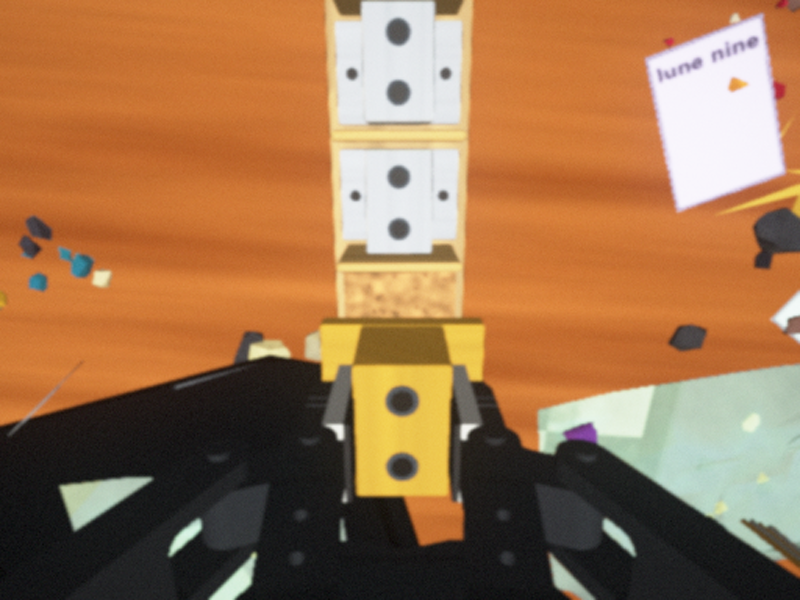

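Part at (555.0, −4.9), against pad centre (553.4, −6.4) from divider 2 and the steels in the same picture. Correcting and remeasuring just above the dividers.

```bash
python3 -m handwheel '{"xyz":[[-1.6,-1.3,-15],[0,0,-10],[0,0,-8],[0,0,0],[0,0,0],[0,0,0],[0,0,0]],"dr":[[0,0,0],[0,0,0],[0,0,0],[0,0,0],[0,0,0],[0,0,0],[0,0,0]],"jaw":[10,10,10,10,10,10,10]}'
cat > m.py <<'E'
from plant import *
from fit import *
import sys
for rep in range(2):
    d=get_image("wrist");o=get_obs()
    P=cloud(d);H,S,V=cv2.split(cv2.cvtColor(d["frame"],cv2.COLOR_BGR2HSV))
    k,l,st,c=cv2.connectedComponentsWithStats(slab(P,(.4,.54,-.1,.06),.0425,.0495).astype(np.uint8))
    for i in range(1,k):
        if st[i,4]>100: rect(P,l==i,"top"+str((c[i]*800/512).round()))
    rect(P,slab(P,(.5,.62,-.06,.06),.03,.2)&(S>120)&(H>15)&(H<32)&(np.mgrid[:384,:512][0]>204),"brass")
    q=o["eef_rot"];print(o["tool_pos"].round(4),"yaw",2*np.arctan2(q[2],q[1]),o["force"].round(1))
cv2.imwrite(sys.argv[1],cv2.resize(d["frame"],(800,600),interpolation=cv2.INTER_CUBIC))
E
python3 m.py pics/w13.png
```

```text
t: 21.8
tool_pos: [0.5542, -0.0064, 0.0669]
eef_rot: [0.001, 0.68, 0.734, 0.0]
force: [0.1, -0.1, -2.1]
finger_gap: 0.295
top[401.  59.] 4183 ctr [457.4 -13.7] size [33. 26.] ang 4.2 med [456.7 -13.8] z 44.4
top[401. 136.] 909 ctr [478.9 -12.1] size [ 3.7 49.4] ang 4.31 med [478.9 -12. ] z 47.1
top[401. 212.] 3899 ctr [503.8 -10.1] size [39.7 26.1] ang 4.34 med [502.6 -10.2] z 44.4
top[402. 289.] 847 ctr [528.5  -8.2] size [ 4.3 50. ] ang 4.2 med [528.1  -8.1] z 46.9
brass 7961 ctr [559.2  -7. ] size [ 69.  106.1] ang 51.72 med [544.5  -7.2] z 91.9
[ 0.5541 -0.0064  0.0669] yaw 1.6470398595138025 [ 0.4  0.  -2.8]
top[401.  59.] 4185 ctr [457.3 -13.7] size [32.9 26. ] ang 4.36 med [456.7 -13.8] z 44.4
top[401. 136.] 911 ctr [478.8 -12. ] size [ 3.7 49.6] ang 4.31 med [478.8 -12. ] z 47.1
top[401. 213.] 3910 ctr [503.7 -10.1] size [39.8 26.1] ang 4.47 med [502.5 -10.2] z 44.4
top[402. 289.] 827 ctr [528.3  -8.2] size [ 4.3 49.9] ang 4.41 med [528.   -8.2] z 46.9
brass 7959 ctr [561.3  -7.1] size [ 71.7 106.7] ang 54.13 med [544.3  -7.1] z 91.9
[ 0.554  -0.0064  0.0668] yaw 1.6470691845127172 [ 0.4  0.  -2.8]
```

View pics/w13.png

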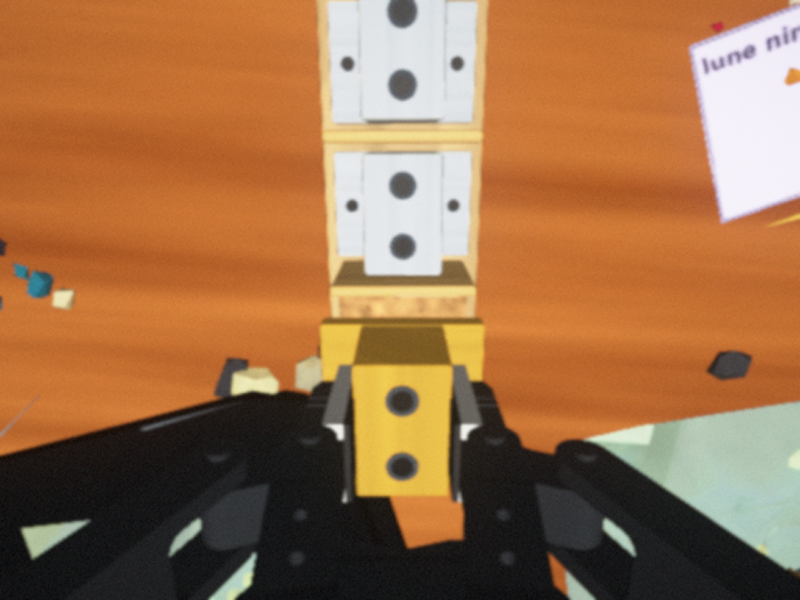

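Well aligned (steel and brass centrelines both at column 402; x within ~0.5 mm). Lowering.

```bash
python3 -m handwheel '{"xyz":[[-0.4,0,-8],[0,0,-6],[0,0,-6],[0,0,-6],[0,0,0],[0,0,0]],"dr":[[0,0,0],[0,0,0],[0,0,0],[0,0,0],[0,0,0],[0,0,0]],"jaw":[10,10,10,10,10,10]}'
python3 m.py pics/w14.png
```

```text
t: 22.5
tool_pos: [0.5525, -0.0063, 0.0395]
eef_rot: [-0.0, 0.68, 0.734, -0.0]
force: [0.6, 0.3, -2.0]
finger_gap: 0.294
top[400.  60.] 5080 ctr [459.6 -13.6] size [28.1 26.1] ang 4.35 med [459.2 -13.6] z 44.4
top[400. 141.] 1211 ctr [478.9 -12.3] size [ 3.5 49.8] ang 4.3 med [478.9 -12.1] z 47.2
top[401. 231.] 5430 ctr [503.9 -10.1] size [40.3 26. ] ang 4.47 med [502.4 -10.2] z 44.4
top[401. 320.] 1185 ctr [528.3  -8.2] size [ 4.6 49.4] ang 4.2 med [527.9  -8.1] z 46.9
top[401. 337.] 306 ctr [533.1  -8. ] size [ 1.9 25.9] ang 4.6 med [533.2  -7.6] z 46.2
brass 7569 ctr [550.7 -17.6] size [64.5 78.3] ang 57.25 med [544.2  -7.2] z 64.9
[ 0.5526 -0.0063  0.0394] yaw 1.6469802752828915 [ 0.4  0.  -2.6]
top[400.  59.] 5094 ctr [459.7 -13.6] size [28.1 26.1] ang 4.26 med [459.2 -13.6] z 44.4
top[401. 141.] 1222 ctr [478.7 -11.9] size [ 3.9 50.1] ang 4.41 med [478.9 -11.9] z 47.2
top[401. 231.] 5421 ctr [503.9 -10.1] size [40.2 26.1] ang 4.48 med [502.3 -10.3] z 44.4
top[401. 320.] 1200 ctr [528.3  -8.1] size [ 4.4 49.7] ang 4.83 med [527.9  -8.2] z 46.9
top[401. 337.] 308 ctr [533.3  -8. ] size [ 1.4 25.8] ang 3.78 med [533.2  -7.7] z 46.3
brass 7581 ctr [553.8 -12.1] size [61.6 79.5] ang 55.14 med [544.1  -7.2] z 64.8
[ 0.5527 -0.0064  0.0394] yaw 1.6468747985523493 [-0.1 -0.1 -1.4]
```

View pics/w14.png

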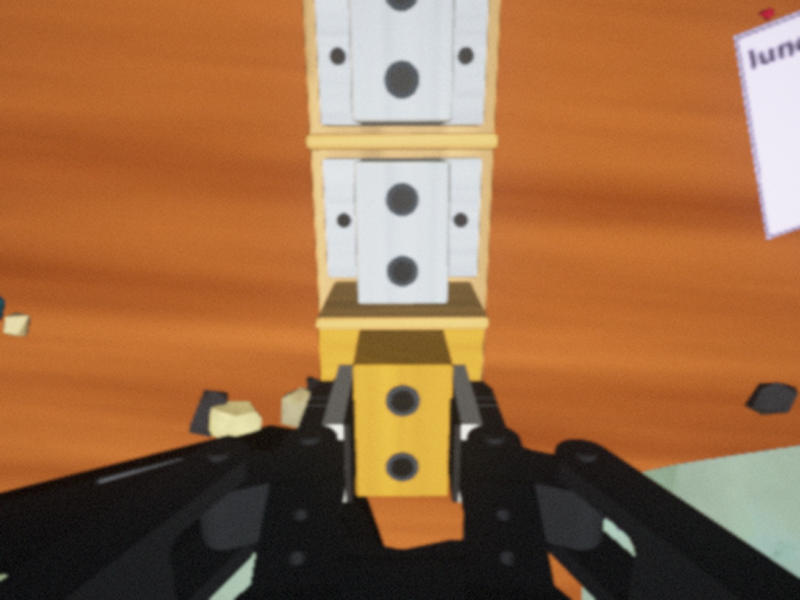

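The part is in the slot: the gap between its end face (533.2) and the divider face (≈530.4) is 2.8 mm, ideal is 3. Continuing down.

```bash
python3 -m handwheel '{"xyz":[[0,0,-5],[0,0,-5],[0,0,-3],[0,0,-2],[0,0,0],[0,0,0]],"dr":[[0,0,0],[0,0,0],[0,0,0],[0,0,0],[0,0,0],[0,0,0]],"jaw":[10,10,10,10,10,10]}'
```

```text
t: 23.2
tool_pos: [0.5532, -0.0063, 0.0252]
eef_rot: [0.0, 0.68, 0.734, 0.0]
force: [-0.1, 0.4, -2.8]
finger_gap: 0.29
```

```bash
python3 -m handwheel '{"xyz":[[0,0,-2],[0,0,-1],[0,0,0],[0,0,0]],"dr":[[0,0,0],[0,0,0],[0,0,0],[0,0,0]],"jaw":[10,10,10,10]}'; python3 -m handwheel '{"xyz":[[0,0,-0.8],[0,0,0],[0,0,0]],"dr":[[0,0,0],[0,0,0],[0,0,0]],"jaw":[10,10,10]}'
```

```text
t: 23.6
tool_pos: [0.5532, -0.0063, 0.0223]
eef_rot: [0.0, 0.68, 0.734, -0.0]
force: [0.4, -1.0, -2.0]
finger_gap: 0.29
t: 23.9
tool_pos: [0.5532, -0.0063, 0.0215]
eef_rot: [0.0, 0.68, 0.734, 0.0]
force: [0.3, 0.2, -2.8]
finger_gap: 0.29
```

```bash
python3 -m handwheel '{"xyz":[[0,0,-0.6],[0,0,0],[0,0,0]],"dr":[[0,0,0],[0,0,0],[0,0,0]],"jaw":[10,10,10]}'; python3 -m handwheel '{"xyz":[[0,0,-0.6],[0,0,0],[0,0,0]],"dr":[[0,0,0],[0,0,0],[0,0,0]],"jaw":[10,10,10]}'
```

```text
t: 24.2
tool_pos: [0.5533, -0.0063, 0.021]
eef_rot: [0.0, 0.68, 0.734, 0.0]
force: [0.1, -0.7, -1.8]
finger_gap: 0.289
t: 24.5
tool_pos: [0.5534, -0.0063, 0.0208]
eef_rot: [0.0, 0.68, 0.734, 0.0]
force: [-2.6, 0.8, 4.1]
finger_gap: 0.291
```

Contact (Fz −2 → +4). Releasing modestly and rising straight up.

```bash
python3 -m handwheel '{"xyz":[[0,0,0.3],[0,0,0],[0,0,0],[0,0,0],[0,0,0],[0,0,0],[0,0,10],[0,0,20],[0,0,30],[0,0,30],[0,0,0],[0,0,0]],"dr":[[0,0,0],[0,0,0],[0,0,0],[0,0,0],[0,0,0],[0,0,0],[0,0,0],[0,0,0],[0,0,0],[0,0,0],[0,0,0],[0,0,0]],"jaw":[26,30,34,38,42,42,42,42,42,42,42,42]}'
python3 - <<'E'
from plant import *
from fit import *
d=get_image("wrist");o=get_obs();print(o["tool_pos"],o["force"])
cv2.imwrite("pics/w15.png",cv2.resize(d["frame"],(800,600),interpolation=cv2.INTER_CUBIC))
P=cloud(d);H,S,V=cv2.split(cv2.cvtColor(d["frame"],cv2.COLOR_BGR2HSV))
k,l,st,c=cv2.connectedComponentsWithStats(slab(P,(.4,.62,-.04,.03),.0425,.052).astype(np.uint8))
for i in range(1,k):
    if st[i,4]>100: rect(P,l==i,"top"+str((c[i]*800/512).round()))
E
```

```text
t: 25.7
tool_pos: [0.5541, -0.0065, 0.1122]
eef_rot: [0.001, 0.68, 0.734, 0.001]
force: [1.3, 0.7, -0.5]
finger_gap: 0.493
[ 0.55291979 -0.0062636   0.11074022] [ 0.40048166  0.85099485 -0.42400313]
top[402.   1.] 170 ctr [431.1 -15.5] size [ 0.8 48.6] ang 4.57 med [431.  -15.4] z 44.6
top[401.  67.] 3114 ctr [453.9 -14. ] size [40.1 26. ] ang 4.52 med [453.2 -14.1] z 44.4
top[401. 137.] 484 ctr [479.2 -12.1] size [ 3.5 49.6] ang 4.39 med [478.9 -12.1] z 47.2
top[402. 198.] 2501 ctr [503.8 -10.2] size [39.9 26. ] ang 4.33 med [502.7 -10.2] z 44.4
top[402. 259.] 526 ctr [528.6  -8.3] size [ 4.2 49.1] ang 4.57 med [528.3  -8.2] z 47.0
top[401. 313.] 2078 ctr [553.8  -6.6] size [40. 26.] ang 4.16 med [552.6  -6.7] z 46.4
top[376. 387.] 1417 ctr [596.4 -10.8] size [60.2 46.8] ang 87.23 med [582.1 -16.5] z 48.5
```

View pics/w15.png

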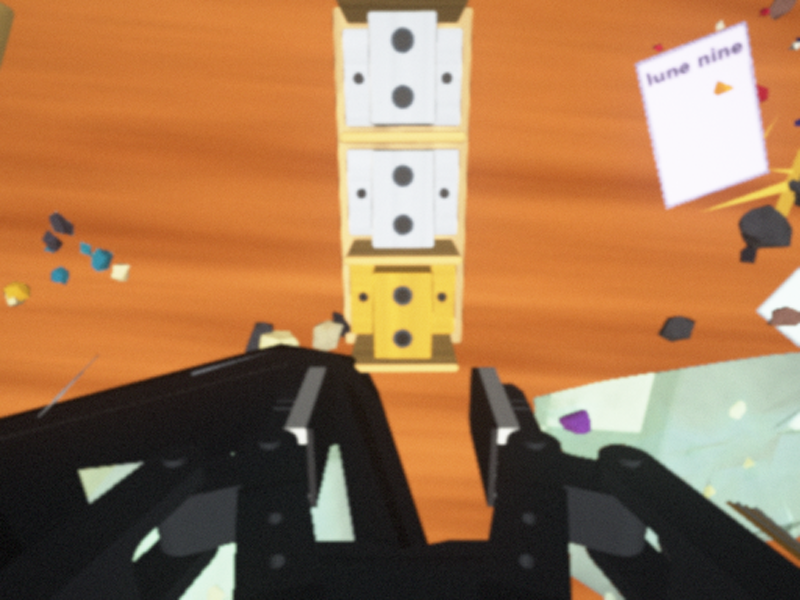

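The brass (402,317) stands in the cork slot in line with the steels. Web centre (553.8, −6.6) against pad (553.5, −6.4), top at 46.4 mm against 46 expected. The steels are unmoved. Backing off a little more, then handing in.

```bash
python3 -m handwheel '{"xyz":[[0,0,30],[0,0,30],[0,0,20],[0,0,0],[0,0,0],[0,0,0]],"dr":[[0,0,0],[0,0,0],[0,0,0],[0,0,0],[0,0,0],[0,0,0]],"jaw":[42,42,42,42,42,42]}'; python3 -c "
from plant import *
print(job_done())"
```

```text
t: 26.35
tool_pos: [0.5515, -0.0061, 0.188]
eef_rot: [-0.002, 0.68, 0.734, -0.001]
force: [-1.0, -0.0, -0.1]
finger_gap: 0.491
the job is handed in; nothing more can be done
None
```

The job is done and handed in at about 26 s of the 72 s allowed. The brass block stands upright on the cork pad in its rack slot, let go.

What I did:
- **Vise:** I gripped the black knob and slid the jaw open to its stop, about 23 mm, with the block still on its seat.
- **Removal:** I gripped the block by its flat ends, slid it about 12 mm along the rail and lifted it clear of the lips.
- **Regrip:** I set it upright on the maple block, let go, turned the tool a quarter turn and picked it up by the web sides.
- **Placing:** I lowered it into the cork slot until I felt contact, then released it and backed straight up.

Last checks, from the wrist camera after release:
- **Position:** the block centre is at (553.8, −6.6) mm and the pad centre at about (553.5, −6.4) mm.
- **Height and angle:** the block top is at 46.4 mm (46 expected). Its yaw is 4.2° against the rack's 4.4°.
- **Steel blocks:** both are within 1 mm of where they were first measured.
- **Bystanders:** I felt no contact with any of them, but I did not measure them again at the end.

One disagreement came up over the slot. Two pictures put the block about 2 mm off in opposite directions, because the arm had not fully settled. I corrected the position and checked the gap to the divider again (2.8 mm, 3 mm ideal) before lowering further.

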